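Put the red pack on charge

TASK

Turn the rotary organiser until the red battery pack stands in the middle of the open front, and lift the pack out there. Seat it in the free bay of the charger: lying flat, contact end pushed in under the housing against the sprung contacts, plain end down behind the stop, so that the spring holds it when you let go. Leave the other packs in their places and do not disturb anything else on the bench.

Things in the scene. Friction and masses are not known exactly. Their poses are not given: they have to be found in the camera images.
- red_pack: battery pack with the RED sleeve: black rigid block 24 x 40 x 80 mm (thickness along its x, width y, length z), about 150 g. Origin: centre of its plain end face; +z runs along its length to the contact end (red cap, three brass strips). It stands upright in the organiser, contact end up. Its two 40 x 80 mm broad faces are alike: it may lie in the charger on either
- red_mid (a point): the middle of the red pack (40 mm from either end), axes as red_pack
- organiser: rotary organiser: fixed round black base under a clear rigid cover 290 mm wide, top 129 mm above the table. Origin: on the table, on the turning axis; -x is its open front. The cover roofs everything from 40 mm in front of the axis backwards, with walls at the sides and back: a pack can be lifted out only in the open front half
- turntable (a joint): angle of the grey turntable (rad), 0 at the start wherever it then stands, growing counter-clockwise seen from above; turns without end either way, stays where it is left (friction 0.06 N m). Disc of 140 mm radius, floor 30 mm above the table, six compartments at 60 degrees between ribs 22 mm high: three packs, and a bottle, jar and can between them
- red_well (a point): centre of the floor of the red pack's well on the turntable, 100 mm from the axis, 30 mm above the table. Its x axis points radially outwards. The well is 16 mm deep with 2 mm play all round; the pack stands in it with its thickness (24 mm) radial and its width (40 mm) tangential, top 110 mm above the table
- knob (a point): middle of the turntable's knob, a black bar on the turning axis above the cover: 62 mm long (this point's x axis), 14 mm wide (y), from 142 to 168 mm above the table (point at 155 mm). It turns with the turntable; its +x axis points, in plan, to the red pack's compartment
- charger: grey two-bay battery charger, fixed, 150 x 176 mm, flat deck 32 mm above the table. Origin: on the table, under the middle between the bays; +x runs along the bays towards the black contact housings, +y to the free bay. The other bay, at -y, holds the blue pack
- bay (a point): middle of a pack seated in the free bay (43 mm from the charger's origin along +y, 12 mm above the deck), axes as charger. The seated pack lies flat on the deck, contact end to +x, spanning x = -40 to +40 mm, its plain end against the stop and its contact end under the housing's roof. Between x = -25 and +19 mm the deck beside the pack is clear for fingers
- roof_edge (a point): middle of the lower front edge of the housing's roof in the free bay, 30 mm above the deck, at x = +30 mm of bay: the roof covers the last 10 mm of a seated pack, and ends 36 mm above the deck. Cheeks below it are 45 mm apart. Too low for a level pack held above the stop: go in tilted about 7 degrees, contact end low and just above the deck
- stop_top (a point): middle of the top edge of the fixed stop's face in the free bay, 7 mm above the deck, at x = -40 mm of bay; guides 9 mm high, 45 mm apart, flank the pack's plain end from x = -46 to -26 mm. To pass the stop, push the pack's contact end against the sprung block by about 10 mm, then lower the plain end
- contact_block (a joint): how far the free bay's white sprung contact block (face 38 x 24 mm, under the roof) is pushed back towards +x (m): 0 = free, face at x = +34 mm of bay; about 0.006 with a seated pack, which it presses against the stop; at most 0.016. It pushes back with 3 N at 0, plus 0.3 N per mm
- mat: thin blue rubber mat 220 x 130 x 3 mm, fixed, bare, in the middle of the bench: a free place to put things down. Origin: centre of its underside
- green_pack: like the red pack but with a green sleeve, standing in the organiser: to be left there. Same origin and axes
- white_pack: like the red pack but with a white sleeve, standing in the organiser: to be left there. Same origin and axes
- charging_pack: like the red pack but with a blue sleeve, lying in the charger's other bay: to be left there. Origin: centre of its underside
- flux_bottle: amber flux bottle, 38 mm across, 86 mm tall, in the organiser. Origin: centre of its underside
- paste_jar: white solder-paste jar, 42 mm across, 50 mm tall, in the organiser. Origin: centre of its underside
- spray_can: blue can, 40 mm across, 84 mm tall, in the organiser. Origin: centre of its underside
- multimeter: orange and black hand multimeter lying face up, 190 x 92 x 40 mm, length along x. Origin: centre of its underside
- breadboard: white breadboard 165 x 55 x 9 mm with parts 5 mm higher, length along x. Origin: centre of its underside
- circuit_board: small brown circuit board 90 x 60 x 18 mm. Origin: centre of its underside
- solder_spool: spool of solder, 66 mm across, 40 mm tall, standing on its flange. Origin: centre of its underside
- helping_hand: helping-hand holder with a magnifier, black foot 75 x 110 mm, 150 mm high, heavy. Origin: centre of its underside

How it is judged:
By the outcome, as a careful person would: the job done as asked, in the order asked, and still so for the second after the job is handed in, with the robot touching nothing.
It also fails if it takes over 72 s, if anything falls off the work surface, if the arm or the gripper's body presses on something with over 40 N, if the wrist force passes 120 N, or if a joint passes its speed limit or range.

ROBOT

A 7-joint arm with a two-finger parallel gripper is mounted at the origin on the work surface. World frame = base frame: x ahead of the robot, y to its left, z up, the work surface at z = 0. Lengths are in m, angles in rad, forces in N, time in s.
With the tool pointing down it reaches from about 0.425 to 0.925 m from the base axis. Payload 6.8 kg.
Tool frame: the origin (TCP) lies midway between the tips of the shut fingers; the grasp point (between the pads) lies 19 mm behind it; z points along the fingers, x is the direction in which the jaws open and shut, and the axes are right-handed (so a half turn about z gives the same grasp; the last joint's range is limited). The gripper opens to 85 mm and grips with 20 to 120 N. Pads are 22 mm wide; open, the fingers measure 114 mm over their backs; the gripper's body (76 mm by 85 mm) begins 54 mm behind the grasp point. The pads swing forward as they close: fully open they stand 13 mm farther back than shut.
Start: joints at [1.071, 0.477, 0.022, 1.555, -0.011, 1.109, -0.083], TCP at [0.258, -0.624, 0.231] pointing down, gripper open.
Joint ranges: [-2.96, 2.96], [-0.34, 2.1], [-1.41, 1.46], [0.24, 2.44], [-1.37, 4.51], [0.17, 1.92], [-2.96, 2.96]. Speed limits (rad/s): [2.39, 2.39, 3.14, 3.14, 3.14, 3.14, 3.14].

INTERFACE

Orientations are given as a unit quaternion [w, x, y, z].
In Python, from station import bot, imaging, nets gives the robot as it stands. The module is installed in compiled form; this text tells all that it offers.
- The arm moves only by the tool apply_moves, never from a script. Its argument "moves" is text: rows parted by semicolons, each of 7 numbers parted by spaces: the gripper command: -1 is fully open, 1 is shut, values between are in proportion, then the shift along the tool's x, y, z normalised to -1 to 1, where 1 is 120 mm, then the turn, a rotation vector about the tool's x, y, z normalised to -1 to 1, where 1 is 4 degrees. In form: hand dx dy dz rx ry rz; .... A call has 1 to 12 rows; each row shifts and turns the commanded pose from where the row before left it, along the tool's axes as they then stand; what a row does not reach is not made up. A row lasts 1/12 s, in which the tool goes at most 41.7 mm and 7.16 degrees, less where a joint would pass 70% of its speed; a pose out of reach is approached as far as the arm can. A call with a number of a shift or a turn outside -1 to 1 is refused whole. A call with a gripper value outside its range is refused whole. The fingers move at their own pace and stop on an object; "force" is the grip in N (left out, the last holds). Time passes only in rows, so rows that do not move let the fingers close. It gives the time, the measured TCP pose, the force and the opening at its end, in the units of the state.
- bot.get_obs(): the state, without advancing time (a new reading comes with each control period).
- imaging.read_camera(name): name is "scene" or "top" or "wrist"; returns a dict with "image" (480x640x3 uint8, red, green, blue), "fx", "fy", "cx", "cy" (pixels), "view" (4x4, takes a point from world to camera coordinates); the wrist camera has in their place "mount" (4x4, takes a point from camera to tool coordinates, whose origin is the TCP and whose axes are the tool frame's). Camera axes: x right, y down, z forward; pixel columns grow to the right and rows downward; lengths in m; the calibration is good to about 2 mm. A picture is of the moment at which its call begins: read the wrist's pose just before it. There is no depth.
- bot.hand_in(): hands the job in, once; it reports no verdict.
Trained networks look in a picture, given as the dict that the camera call returned (one of the last four; its "shot" number tells which), for a name from the list of things; names that differ only in an ending like _2 or _b are one class to them, and where a whole thing is asked for, a point or a joint stands for the part that bears it (a point fixed in the world has none). Each returns a list of dicts, best first, with "score" (0 to 1); they miss things now and then, are a little off and sometimes report something else, mostly with a low value. They report only what shows in the picture. A call takes as long as a camera call.
- nets.spot_in(picture, name): "rect" ([left, top, right, bottom] in pixels, round what is visible of it).
- nets.outline_of(picture, name): "region" (480x640 bool, what is visible of it) and "rect" ([left, top, right, bottom] in pixels, round what is visible of it).
- nets.spot_point(picture, name): "location" ([column, row] in pixels: a listed point, or the origin of a listed thing).
The state is a dict: "t": time; "q": joint angles; "joint_vel": joint speeds; "joint_torque": joint torques, N m; "eef_pos": TCP position; "tool_rot": TCP orientation; "contact_force": force on the tool from outside, world axes, zero at the start; "torque": the same for the moment, N m; "gripper_width": opening from 0.0 (shut) to 1.0 (fully open).
Only numpy, scipy, OpenCV 4.12 (cv2) and the standard library are available. Lean on these libraries where they do the work, as an engineer would, in place of code of your own. Each camera call takes 0.05 s, during which the arm holds its last target.

## Working session

There is one attempt and no reset: what is moved stays moved. The work goes in short steps, Python scripts to look and compute and a tool call to move; the robot and the scene stay as the last step left them, time stands still between calls to the robot, and variables do not carry over. Pictures are saved under pics/ and viewed, and the job is handed in when it is done.

Besides the shell and the picture viewer there is one more tool, called after "Call:" by a JSON object that holds its "api" and its "payload". apply_moves: Moves the arm, as the interface text tells. Scaled input: -1 to 1 covers 120 mm each way for a shift and 4 degrees each way for a turn. Its arguments: {"type":"object","properties":{"moves":{"type":"string"},"force":{"type":"number"}},"required":["moves"]}

```bash
mkdir -p pics; cat > h.py <<'E'
import numpy as np, cv2
from scipy.spatial.transform import Rotation as R
from station import bot, imaging, nets
def Rq(q): return R.from_quat([q[1],q[2],q[3],q[0]])
def ray(p,uv):
    d=np.array([(uv[0]-p['cx'])/p['fx'],(uv[1]-p['cy'])/p['fy'],1.0])
    if 'view' in p:
        V=np.array(p['view']); C=np.linalg.inv(V)
    else:
        C=p['TW']@np.array(p['mount'])
    return C[:3,3], C[:3,:3]@d
def atz(p,uv,z):
    o,d=ray(p,uv); s=(z-o[2])/d[2]; return o+s*d
def proj(p,X):
    V=np.array(p['view']) if 'view' in p else np.linalg.inv(p['TW']@np.array(p['mount']))
    c=V[:3,:3]@np.array(X)+V[:3,3]; return np.array([p['fx']*c[0]/c[2]+p['cx'],p['fy']*c[1]/c[2]+p['cy']])
def cam(n):
    T=None
    if n=='wrist':
        o=bot.get_obs(); T=np.eye(4); T[:3,:3]=Rq(o['tool_rot']).as_matrix(); T[:3,3]=o['eef_pos']
    p=imaging.read_camera(n)
    if T is not None: p['TW']=T
    return p
def save(p,f): cv2.imwrite('pics/'+f+'.png',cv2.cvtColor(p['image'],cv2.COLOR_RGB2BGR))
def tri(ps,uvs):
    A=np.zeros((3,3));b=np.zeros(3)
    for p,u in zip(ps,uvs):
        o,d=ray(p,u); d=d/np.linalg.norm(d); M=np.eye(3)-np.outer(d,d); A+=M;b+=M@o
    return np.linalg.solve(A,b)
E
python3 - <<'E'
from h import *
o=bot.get_obs(); print(o)
a=cam('scene');b=cam('top');save(a,'s0');save(b,'t0')
for n in ['red_pack','red_mid','organiser','red_well','knob','charger','bay','roof_edge','stop_top','contact_block','charging_pack','mat']:
    r=[nets.spot_point(p,n) for p in (a,b)] if n!='contact_block' else [nets.spot_in(p,n) for p in (a,b)]
    print(n,[[(np.round(x.get('location',x.get('rect')),1).tolist(),round(x['score'],2)) for x in q[:2]] for q in r], np.round(tri([a,b],[q[0]['location'] for q in r]),4) if all(r) and 'location' in r[0][0] else '')
E
```

```text
{'t': 0.0, 'q': array([ 1.07094019,  0.47781684,  0.02234491,  1.55651806, -0.01148933,
        1.10927822, -0.08310691]), 'joint_vel': array([ 5.01735699e-04, -5.92394283e-04,  1.29628299e-03, -6.18118728e-04,
        5.26957794e-04,  1.73186008e-03,  2.31728431e-05]), 'joint_torque': array([ 6.33341242e-04, -5.96463454e+01,  1.60805717e+00, -2.81207514e+01,
        1.23662793e-02,  9.29043337e-03, -2.15229426e-05]), 'eef_pos': array([ 0.25746319, -0.62329633,  0.23028647]), 'tool_rot': array([-4.60235874e-04,  8.31211148e-01, -5.55956052e-01, -8.26585768e-04]), 'contact_force': array([-1.03916675, -1.07475912, -0.27037793]), 'torque': array([-0.00746489, -0.00464914,  0.02270309]), 'gripper_width': 0.999753740950126}
red_pack [[([292.4, 358.1], 0.6)], []] 
red_mid [[], []] 
organiser [[], [([396.1, 241.8], 0.67), ([169.4, 251.7], 0.65)]] 
red_well [[], []] 
knob [[([438.9, 216.9], 0.69)], [([146.8, 237.2], 0.95), ([394.6, 232.5], 0.27)]] [0.5309 0.3062 0.1622]
charger [[([246.3, 312.8], 0.63)], [([191.7, 279.1], 0.22)]] [ 0.478  -0.0133  0.006 ]
bay [[([258.0, 295.5], 0.93)], [([390.2, 243.9], 0.94)]] [ 0.5314 -0.2255  0.0378]
roof_edge [[([258.2, 296.8], 0.85)], [([394.2, 228.9], 0.72)]] [ 0.5617 -0.2317  0.0644]
stop_top [[([256.4, 285.5], 0.66), ([318.5, 268.6], 0.47)], [([390.0, 256.8], 0.96)]] [ 0.4997 -0.2217  0.0447]
contact_block [[], []] 
charging_pack [[([224.2, 302.9], 0.73)], [([425.4, 247.2], 0.85)]] [ 0.5226 -0.3125  0.0323]
mat [[([351.4, 335.0], 0.68)], [([304.0, 280.5], 0.71), ([390.1, 258.3], 0.65)]] [ 0.5038  0.0251 -0.2634]
```

View pics/s0.png

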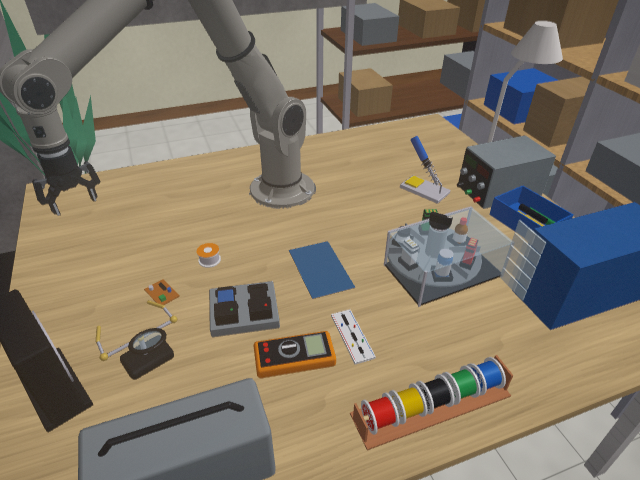

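View pics/t0.png

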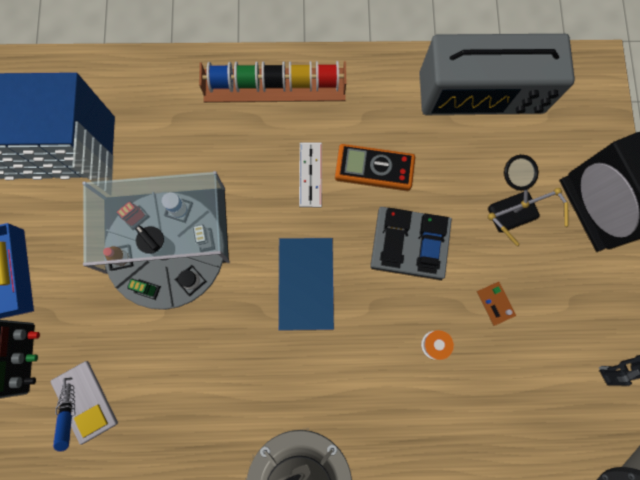

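```bash
python3 - <<'E'
from h import *
b=cam('top');a=cam('scene')
im=cv2.resize(b['image'][160:320,70:240],None,fx=4.5,fy=3.7 if 0 else 3.75,interpolation=cv2.INTER_CUBIC)
cv2.imwrite('pics/t1.png',im[:,:,::-1])
im=cv2.resize(b['image'][190:300,355:465],None,fx=5,fy=5,interpolation=cv2.INTER_CUBIC)
cv2.imwrite('pics/t2.png',im[:,:,::-1])
print(b['fx'],b['cx'],b['cy'],np.round(b['view'],3).tolist())
for n in ['red_pack','green_pack','white_pack','organiser','charger','mat','turntable','knob','multimeter','helping_hand','solder_spool']:
    print(n,[[(np.round(x['rect']).tolist(),round(x['score'],2)) for x in nets.spot_in(p,n)[:3]] for p in (a,b)])
for u in [(131,212),(142,287),(201,233)]: print(atz(b,u,0.11))
E
```

```text
531.8406913736028 326.86581802621504 242.17913149712666 [[-0.023, -0.999, 0.024, -0.06], [-0.98, 0.018, -0.196, 0.538], [0.196, -0.028, -0.98, 1.179], [0.0, 0.0, 0.0, 1.0]]
red_pack [[([206.0, 279.0, 279.0, 337.0], 0.52)], [([370.0, 204.0, 449.0, 282.0], 0.26)]]
green_pack [[([423.0, 210.0, 437.0, 222.0], 0.6), ([209.0, 286.0, 281.0, 339.0], 0.19)], [([127.0, 279.0, 154.0, 299.0], 0.59)]]
white_pack [[([146.0, 281.0, 178.0, 304.0], 0.17)], []]
organiser [[([382.0, 208.0, 512.0, 304.0], 0.94)], [([108.0, 225.0, 223.0, 308.0], 0.39)]]
charger [[([207.0, 284.0, 281.0, 340.0], 0.75)], [([128.0, 280.0, 154.0, 298.0], 0.71), ([370.0, 208.0, 448.0, 280.0], 0.6), ([474.0, 282.0, 517.0, 327.0], 0.19)]]
mat [[([289.0, 244.0, 352.0, 298.0], 0.76)], [([276.0, 232.0, 332.0, 330.0], 0.79), ([106.0, 226.0, 223.0, 308.0], 0.54)]]
turntable [[([431.0, 213.0, 452.0, 232.0], 0.56)], [([105.0, 225.0, 224.0, 311.0], 0.61), ([80.0, 170.0, 230.0, 274.0], 0.55)]]
knob [[([427.0, 213.0, 453.0, 228.0], 0.87)], [([105.0, 226.0, 226.0, 309.0], 0.81), ([277.0, 236.0, 331.0, 334.0], 0.61)]]
multimeter [[([255.0, 331.0, 337.0, 379.0], 0.89)], [([332.0, 145.0, 416.0, 192.0], 0.97)]]
helping_hand [[([97.0, 301.0, 177.0, 382.0], 0.81)], [([487.0, 154.0, 566.0, 246.0], 0.96)]]
solder_spool [[([196.0, 241.0, 221.0, 267.0], 0.57)], [([417.0, 330.0, 455.0, 362.0], 0.78)]]
[0.60138445 0.36320161 0.11      ]
[0.43408896 0.33162498 0.11      ]
[0.5509971  0.20792413 0.11      ]
```

View pics/t1.png

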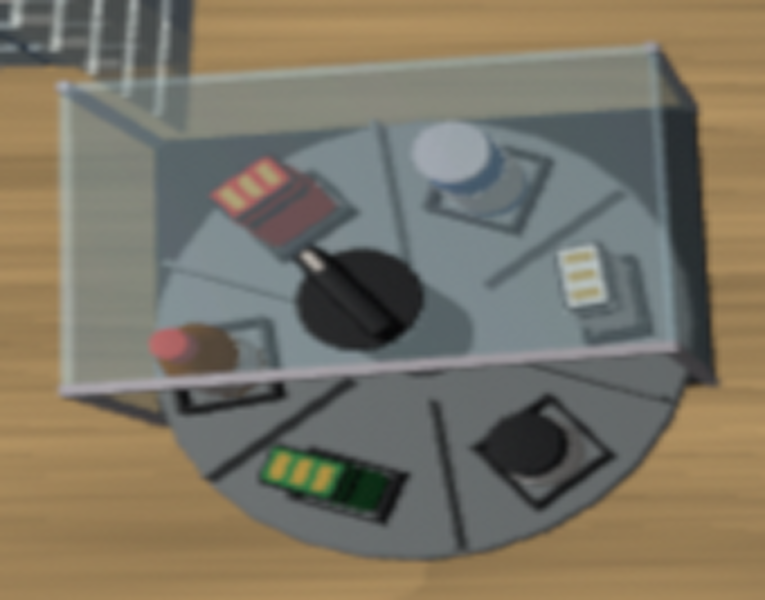

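View pics/t2.png

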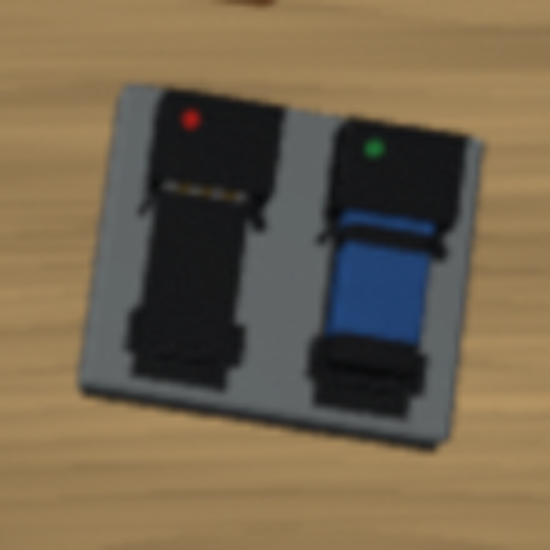

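```bash
python3 - <<'E'
from h import *
from scipy.optimize import least_squares
b=cam('top')
# cap centres in top picture
s=lambda u:(70+u[0]/4.5,160+u[1]/3.75)
P=[atz(b,s(u),0.11)[:2] for u in [(251,193),(301,469),(584,277)]]
print(P)
f=lambda v:np.concatenate([(p-v[:2])-0.1*np.array([np.cos(v[2]+k),np.sin(v[2]+k)]) for p,k in zip(P,[0,2*np.pi/3,4*np.pi/3])])
r=least_squares(f,[.53,.31,.6]);print('axis',r.x,'deg',np.degrees(r.x[2]),np.round(r.fun*1000,1))
print('knob',atz(b,(146.8,237.2),.155))
# cover corners z=.129 
C=[atz(b,s(u),0.129)[:2] for u in [(62,88),(656,47),(672,346),(64,391)]]
print(C); 
for i,j in((0,1),(3,2),(3,0),(2,1)):
    d=C[j]-C[i]; print(np.degrees(np.arctan2(d[1],d[0])),np.linalg.norm(d))
# charger deck corners z=.032
s2=lambda u:(355+u[0]/5,190+u[1]/5)
C=[atz(b,s2(u),0.032)[:2] for u in [(125,86),(482,140),(440,438),(82,386)]]
print(C, np.mean(C,0))
for i,j in((0,1),(3,2),(3,0),(2,1)):
    d=C[j]-C[i]; print(np.degrees(np.arctan2(d[1],d[0])),np.linalg.norm(d))
E
```

```text
[array([0.60279768, 0.37472504]), array([0.43849754, 0.34274128]), array([0.5490892 , 0.21055765])]
axis [0.53012814 0.30934132 0.71452297] deg 40.9391504954245 [-2.9 -0.1  2.9  0.7 -0.  -0.6]
knob [0.53397573 0.31190864 0.155     ]
[array([0.6628124 , 0.46259532]), array([0.68366819, 0.17443783]), array([0.50357365, 0.16364362]), array([0.48295609, 0.44988932])]
-85.86035893121465 0.2889112376414449
-85.8802436621368 0.28698725174959344
4.04096433428389 0.18030455627724656
3.4299968826368867 0.1804177271594258
[array([ 0.62399087, -0.20075307]), array([ 0.59441981, -0.37108583]), array([ 0.45131566, -0.34134634]), array([ 0.47917208, -0.17434055])] [ 0.5372246  -0.27188145]
-99.84882048705462 0.1728805871227593
-99.46970496331403 0.16931306640793228
-10.336180438632118 0.147207688210221
-11.739936692899658 0.1461616656212738
```

Call:
{"api": "apply_moves", "payload": {"moves": "-1 -0.263 -0.212 0 0 0 0;-1 -0.263 -0.212 0 0 0 0;-1 -0.263 -0.212 0 0 0 0;-1 -0.263 -0.212 0 0 0 0;-1 -0.263 -0.212 0 0 0 0;-1 -0.263 -0.212 0 0 0 0;-1 -0.263 -0.212 0 0 0 0;-1 -0.263 -0.212 0 0 0 0;-1 -0.263 -0.212 0 0 0 0;-1 -0.263 -0.212 0 0 0 0;-1 -0.263 -0.212 0 0 0 0;-1 -0.263 -0.212 0 0 0 0", "force": 60}}

```text
t: 3.55
eef_pos: [0.3955, -0.1555, 0.2317]
tool_rot: [0.0, 0.831, -0.556, 0.001]
contact_force: [1.7, 0.7, 0.3]
gripper_width: 1.001
```

Call:
{"api": "apply_moves", "payload": {"moves": "-1 -0.263 -0.212 0 0 0 0;-1 -0.263 -0.212 0 0 0 0;-1 -0.263 -0.212 0 0 0 0;-1 -0.263 -0.212 0 0 0 0;-1 -0.263 -0.212 0 0 0 0;-1 -0.263 -0.212 0 0 0 0;-1 -0.263 -0.212 0 0 0 0;-1 -0.263 -0.212 0 0 0 0;-1 -0.263 -0.212 0 0 0 0;-1 -0.263 -0.212 0 0 0 0;-1 -0.263 -0.212 0 0 0 0;-1 -0.263 -0.212 0 0 0 0"}}

```text
t: 4.55
eef_pos: [0.5333, 0.3111, 0.2313]
tool_rot: [-0.0, 0.831, -0.556, 0.0]
contact_force: [1.2, -1.1, -0.2]
gripper_width: 0.994
```

```bash
cat >> h.py <<'E'
import json
def st(rec=True):
    o=bot.get_obs(); M=Rq(o['tool_rot']).as_matrix()
    print('t %.2f'%o['t'],'pos',np.round(o['eef_pos'],4),'xaz %.2f'%np.degrees(np.arctan2(M[1,0],M[0,0])),'z',np.round(M[:,2],3),'q',np.round(o['q'],3),'F',np.round(o['contact_force'],1),'w %.3f'%o['gripper_width'])
    if rec: open('log.jsonl','a').write(json.dumps([list(o['q']),list(o['eef_pos']),list(o['tool_rot'])])+'\n')
    return o
def tomove(o,target):
    M=Rq(o['tool_rot']).as_matrix(); v=M.T@(np.array(target)-o['eef_pos'])/.12
    print('move total (units)',np.round(v,3),'rows>=',np.ceil(np.linalg.norm(v)/.34)); return v
E
python3 - <<'E'
from h import *
o=st()
w=cam('wrist'); save(w,'w1')
r=nets.spot_point(w,'knob'); print([(x['location'],x['score']) for x in r])
for x in r: print(atz(w,x['location'],.155))
print(w['mount'])
E
```

```text
t 4.55 pos [0.5333 0.3111 0.2313] xaz -67.58 z [ 0. -0. -1.] q [-0.217  0.438 -0.553  1.67   0.253  1.105 -2.021] F [ 1.2 -1.1 -0.2] w 0.994
[([316.2, 259.0], 0.7)]
[0.53120002 0.30710839 0.155     ]
[[ 9.99999661e-01 -5.34284566e-04 -6.26660933e-04  1.25808943e-03]
 [ 7.01485155e-04  9.51270084e-01  3.08358130e-01 -7.96395301e-02]
 [ 4.31372808e-04 -3.08358465e-01  9.51270136e-01 -1.42965830e-01]
 [ 0.00000000e+00  0.00000000e+00  0.00000000e+00  1.00000000e+00]]
```

View pics/w1.png

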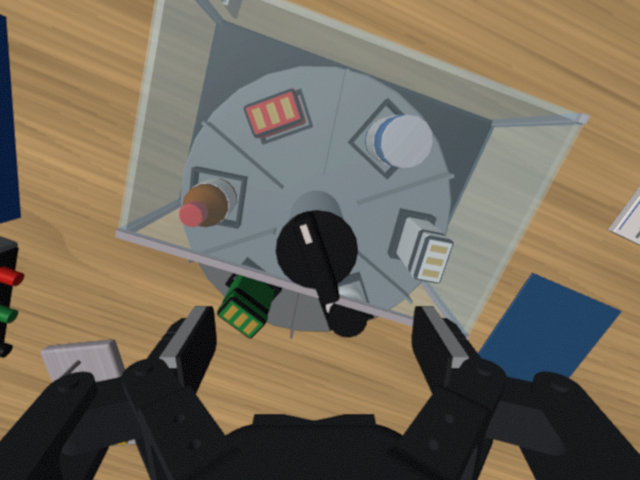

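```bash
python3 - <<'E'
from h import *
w=cam('wrist')
im=w['image'][190:330,250:390]; cv2.imwrite('pics/w2.png',cv2.resize(im,None,fx=4,fy=4,interpolation=cv2.INTER_CUBIC)[:,:,::-1])
A=atz(w,(304,224),.168);B=atz(w,(332,302),.168);print(A,B,(A+B)/2,np.degrees(np.arctan2(*(A-B)[[1,0]])),np.linalg.norm(A-B))
P=[atz(w,u,.11)[:2] for u in [(274,114),(243,307),(433,256)]]
from scipy.optimize import least_squares
f=lambda v:np.concatenate([(p-v[:2])-0.1*np.array([np.cos(v[2]+k),np.sin(v[2]+k)]) for p,k in zip(P,[0,2*np.pi/3,4*np.pi/3])])
r=least_squares(f,[.53,.31,.6]);print('axis',r.x,'deg',np.degrees(r.x[2]),np.round(r.fun*1000,1))
A=atz(w,(118,234),.129);B=atz(w,(470,332),.129);print('front edge',A,B,np.degrees(np.arctan2(*(B-A)[[1,0]])))
E
```

```text
[0.5529178  0.33176943 0.168     ] [0.50999549 0.29368849 0.168     ] [0.53145665 0.31272896 0.168     ] 41.57963241805472 0.05738016075779754
axis [0.53620216 0.31560497 0.71341341] deg 40.87557751866977 [-5.8 -1.8  6.6 -0.1 -0.8  1.9]
front edge [0.48103309 0.45526754 0.129     ] [0.51115775 0.16786671 0.129     ] -84.01624537994483
```

View pics/w2.png

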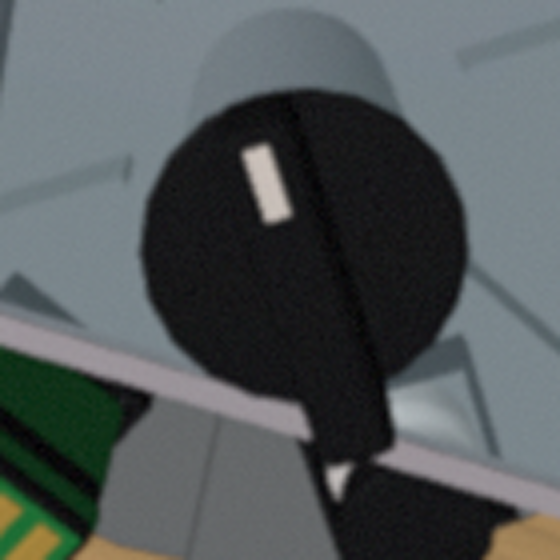

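Call:
{"api": "apply_moves", "payload": {"moves": "-1 0 0 0 0 0 -1;-1 0 0 0 0 0 -1;-1 0 0 0 0 0 -1;-1 0 0 0.1 0 0 -1;-1 0 0 0.2 0 0 -0.62;-1 0 0 0.2 0 0 0;-1 0 0 0.2 0 0 0;0.2 0 0 0.02 0 0 0;1 0 0 0 0 0 0;1 0 0 0 0 0 0;1 0 0 0 0 0 0;1 0 0 0 0 0 0", "force": 60}}

```text
t: 5.7
eef_pos: [0.5337, 0.3098, 0.1467]
tool_rot: [-0.001, 0.91, -0.415, 0.001]
contact_force: [-1.1, -0.3, -0.4]
gripper_width: 0.295
```

```bash
python3 - <<'E'
from h import *
o=st()
w=cam('wrist'); save(w,'w3')
E
```

```text
t 5.70 pos [0.5337 0.3098 0.1467] xaz -49.09 z [ 0.003  0.001 -1.   ] q [-0.195  0.538 -0.587  1.748  0.354  0.96  -1.778] F [-1.1 -0.3 -0.4] w 0.295
```

View pics/w3.png

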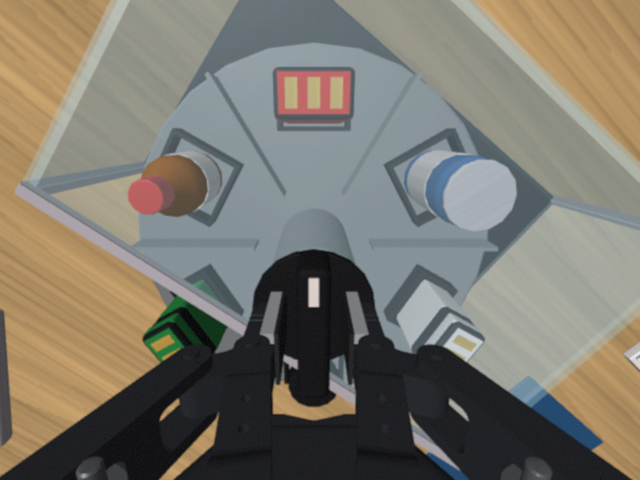

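Call:
{"api": "apply_moves", "payload": {"moves": "1 0 0 0 0 0 0;1 0 0 0 0 0 0;1 0 0 0 0 0 0;1 0 0 0 0 0 0;1 0 0 0 0 0 0;1 0 0 0 0 0 0", "force": 60}}

```text
t: 6.25
eef_pos: [0.5334, 0.3098, 0.1465]
tool_rot: [-0.001, 0.91, -0.415, 0.001]
contact_force: [-1.6, -1.4, 6.8]
gripper_width: 0.147
```

Call:
{"api": "apply_moves", "payload": {"moves": "1 0 0 0 0 0 -1;1 0 0 0 0 0 -1;1 0 0 0 0 0 -1;1 0 0 0 0 0 -1;1 0 0 0 0 0 -1;1 0 0 0 0 0 -1;1 0 0 0 0 0 -1;1 0 0 0 0 0 -1;1 0 0 0 0 0 0"}}

```text
t: 7.0
eef_pos: [0.5324, 0.3105, 0.1465]
tool_rot: [-0.001, 0.989, -0.146, 0.0]
contact_force: [-4.3, -0.6, 9.3]
gripper_width: 0.149
```

```bash
python3 - <<'E'
from h import *
o=st()
E
```

```text
t 7.00 pos [0.5324 0.3105 0.1465] xaz -16.80 z [ 0.     0.001 -1.   ] q [-0.108  0.572 -0.715  1.743  0.437  0.992 -1.282] F [-4.3 -0.6  9.3] w 0.149
```

Call:
{"api": "apply_moves", "payload": {"moves": "1 0 0 0 0 0 -1;1 0 0 0 0 0 -1;1 0 0 0 0 0 -1;1 0 0 0 0 0 -1;1 0 0 0 0 0 -1;1 0 0 0 0 0 -1;1 0 0 0 0 0 -1;1 0 0 0 0 0 -1;1 0 0 0 0 0 -1;1 0 0 0 0 0 -1;1 0 0 0 0 0 -1;1 0 0 0 0 0 -1"}}

```text
t: 8.0
eef_pos: [0.5306, 0.3103, 0.1465]
tool_rot: [-0.0, 0.963, 0.269, -0.001]
contact_force: [-9.4, -3.5, 13.1]
gripper_width: 0.146
```

Call:
{"api": "apply_moves", "payload": {"moves": "1 0 0 0 0 0 -1;1 0 0 0 0 0 -1;1 0 0 0 0 0 -1;1 0 0 0 0 0 -1;1 0 0 0 0 0 -1;1 0 0 0 0 0 -1;1 0 0 0 0 0 -1;1 0 0 0 0 0 -1;1 0 0 0 0 0 -1;1 0 0 0 0 0 -1;1 0 0 0 0 0 -1;1 0 0 0 0 0 -1"}}

```text
t: 9.0
eef_pos: [0.5295, 0.3087, 0.1464]
tool_rot: [0.0, 0.771, 0.637, -0.003]
contact_force: [-14.0, -9.1, 17.8]
gripper_width: 0.15
```

```bash
python3 - <<'E'
from h import *
o=st()
w=cam('wrist'); save(w,'w4');b=cam('top');save(b,'t3')
im=cv2.resize(b['image'][160:320,70:240],None,fx=4.5,fy=3.75,interpolation=cv2.INTER_CUBIC)
cv2.imwrite('pics/t3.png',im[:,:,::-1])
E
```

```text
t 9.00 pos [0.5295 0.3087 0.1464] xaz 79.20 z [-0.004 -0.004 -1.   ] q [ 0.109  0.722 -1.081  1.732  0.698  1.135  0.194] F [-14.   -9.1  17.8] w 0.150
```

View pics/w4.png

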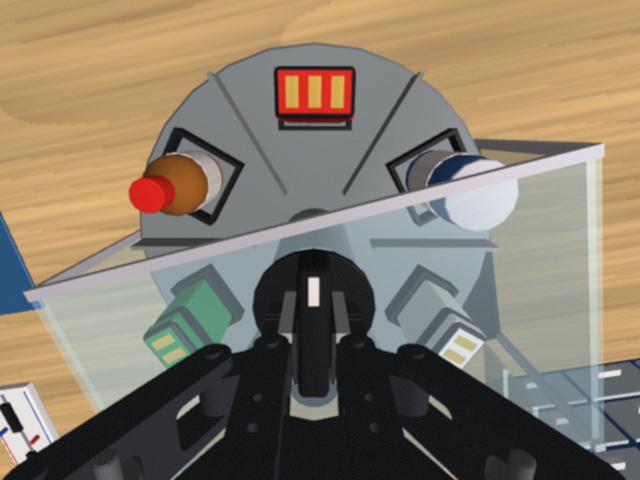

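View pics/t3.png

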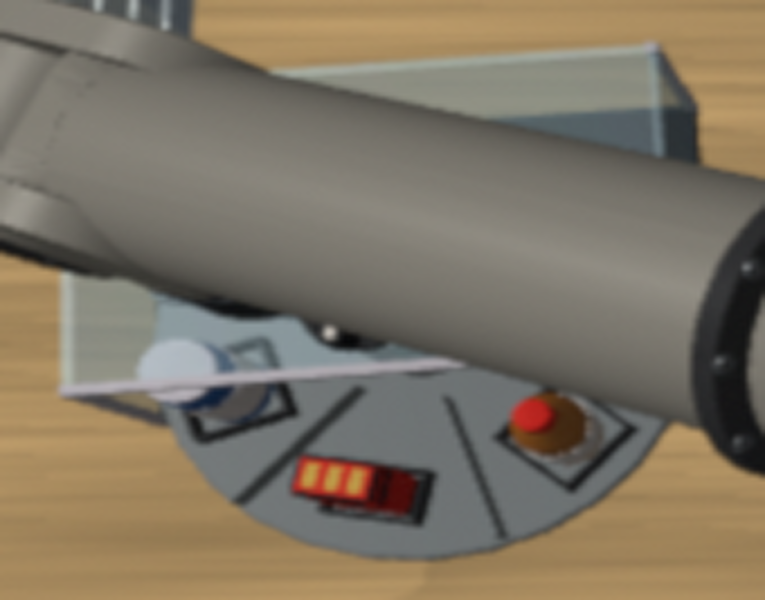

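```bash
python3 - <<'E'
from h import *
w=cam('wrist')
A=atz(w,(30,297),.129);B=atz(w,(602,149),.129);d=A-B
print('front edge',A,B,np.degrees(np.arctan2(d[1],d[0])),np.linalg.norm(d), (A+B)/2)
c=atz(w,(315.5,91),.11); print(c, c[:2]-w['TW'][:2,3], np.degrees(np.arctan2(*(c[:2]-w['TW'][:2,3])[::-1]))%360)
E
```

```text
front edge [0.50538064 0.16099039 0.129     ] [0.48456374 0.44990834 0.129     ] -85.87888965873461 0.28966691762389835 [0.49497219 0.30544936 0.129     ]
[0.43413322 0.32707962 0.11      ] [-0.09530659  0.01830087] 169.13031032922223
```

Call:
{"api": "apply_moves", "payload": {"moves": "1 0 0 0 0 0 -1;1 0 0 0 0 0 -1;1 0 0 0 0 0 -1;1 0 0 0 0 0 -0.73;1 0 0 0 0 0 0;1 0 0 0 0 0 0"}}

```text
t: 9.65
eef_pos: [0.5294, 0.3081, 0.1464]
tool_rot: [0.0, 0.682, 0.731, -0.003]
contact_force: [-14.4, -9.8, 18.9]
gripper_width: 0.149
```

```bash
python3 - <<'E'
from h import *
o=st()
w=cam('wrist'); save(w,'w5')
E
```

```text
t 9.65 pos [0.5294 0.3081 0.1464] xaz 93.93 z [-0.005 -0.005 -1.   ] q [ 0.135  0.752 -1.133  1.73   0.739  1.163  0.422] F [-14.4  -9.8  18.9] w 0.149
```

View pics/w5.png

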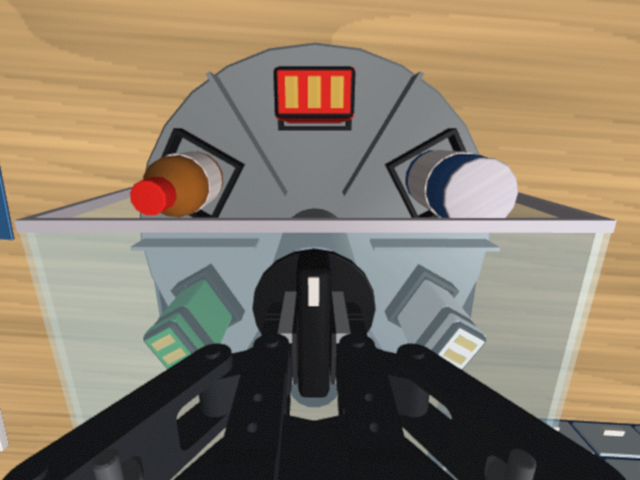

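Call:
{"api": "apply_moves", "payload": {"moves": "-0.4 0 0 0 0 0 0;-0.4 0 0 0 0 0 0;-0.4 0 0 0 0 0 0;-0.4 0 0 0 0 0 0;-0.4 0 0 -0.1 0 0 0;-1 0 0 -0.25 0 0 0;-1 0 0 -0.3 0 0 0;-1 0 0 -0.3 0 0 0;-1 0 0 -0.2 0 0 0;-1 0 0 0 0 0 0"}}

```text
t: 10.53
eef_pos: [0.5341, 0.3121, 0.2898]
tool_rot: [0.001, 0.683, 0.731, 0.005]
contact_force: [0.2, 0.6, 0.6]
gripper_width: 1.001
```

```bash
python3 - <<'E'
from h import *
o=st()
w=cam('wrist'); save(w,'w6')
for n in ['red_pack','red_mid','red_well','knob']:
    print(n,[(np.round(x['location'],1),round(x['score'],2)) for x in nets.spot_point(w,n)[:2]])
# kinematic fit: iiwa-like with unknown lengths/offsets
L=[json.loads(l) for l in open('log.jsonl')]
from scipy.optimize import least_squares
Q=np.array([l[0] for l in L]);P=np.array([l[1] for l in L]);T=[Rq(l[2]).as_matrix() for l in L]
def Rz(a):return R.from_euler('z',a).as_matrix()
def Ry(a):return R.from_euler('y',a).as_matrix()
def fk(q,p):
    M=Rz(q[0]*p[8]+p[0]);t=np.array([0,0,p[1]]);
    M=M@Ry(q[1]);M=M@Rz(p[9]*q[2]);t=t+M@[p[6],0,p[2]]
    M=M@Ry(q[3]);M=M@Rz(p[10]*q[4]);t=t+M@[p[7],0,p[3]]
    M=M@Ry(q[5]);M=M@Rz(p[11]*q[6]+p[5]);t=t+M@[0,0,p[4]]
    return M,t
import itertools
best=None
for s in itertools.product([1,-1],repeat=4):
    f=lambda p:np.concatenate([np.r_[(fk(q,np.r_[p,s])[1]-x)*5,((fk(q,np.r_[p,s])[0]-m)).ravel()] for q,x,m in zip(Q,P,T)])
    for a0 in (0,-2.2,2.2):
      for a5 in(0,np.pi):
        r=least_squares(f,[a0,.36,.45,.4,.3,a5,0,0])
        if best is None or r.cost<best[0]: best=(r.cost,s,r.x)
print(best); 
p=np.r_[best[2],best[1]]
for q,x in zip(Q,P): print(np.round(fk(q,p)[1]-x,4))
E
```

```text
t 10.53 pos [0.5341 0.3121 0.2898] xaz 93.86 z [ 0.007  0.006 -1.   ] q [ 0.192  0.623 -1.24   1.58   0.601  1.364  0.526] F [0.2 0.6 0.6] w 1.001
red_pack [(array([308. , 107.7]), 0.79), (array([309.6, 194.5]), 0.21)]
red_mid [(array([308.9, 102.4]), 0.87)]
red_well [(array([309.5, 106. ]), 0.78)]
knob [(array([304.5, 224.5]), 0.98), (array([306.6, 107.3]), 0.73)]
(np.float64(0.0035770223084527837), (-1, -1, -1, -1), array([-9.69565297e-02,  4.43295212e-01,  5.16358804e-01,  4.45348504e-01,
        4.78993248e-01,  3.04463757e+00,  2.75128988e-02, -2.43503306e-04]))
[-0.0034  0.0014 -0.0093]
[-0.0027  0.0017 -0.0047]
[-0.0012  0.0019 -0.0022]
[ 0.0021 -0.001   0.0067]
[ 0.0025 -0.0019  0.0082]
[ 0.0032 -0.0018  0.0013]
```

View pics/w6.png

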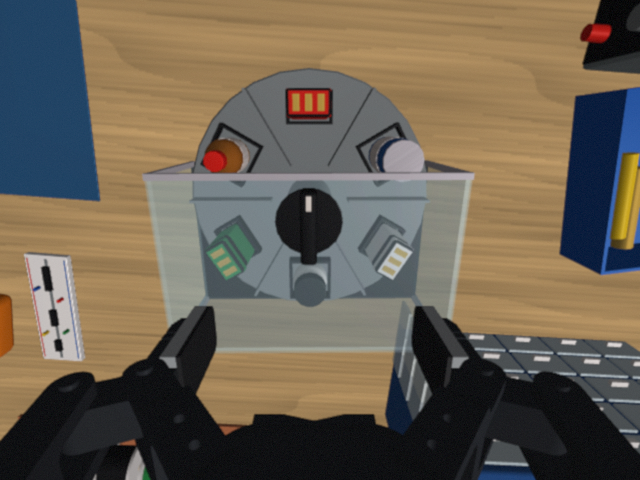

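```bash
cat > kin.py <<'E'
from h import *
from scipy.optimize import least_squares
def Rz(a):return R.from_euler('z',a).as_matrix()
def Ry(a):return R.from_euler('y',a).as_matrix()
P0=np.r_[np.zeros(7),[0,0,.443],[.0,0,.516],[0,0,.445],[0,0,.479],3.045,[0,0,0]]
P0[0]=-.097
def fk(q,p):
    q=np.asarray(q)+p[:7]*np.array([-1,1,-1,1,-1,1,-1])
    M=Rz(-q[0]);t=p[7:10]+0; 
    t=t+M@p[20:23]
    M=M@Ry(q[1])@Rz(-q[2]);t=t+M@p[10:13]
    M=M@Ry(q[3])@Rz(-q[4]);t=t+M@p[13:16]
    M=M@Ry(q[5])@Rz(-q[6]+p[19]);t=t+M@p[16:19]
    return M,t
def fit():
    L=[json.loads(l) for l in open('log.jsonl')]
    Q=[l[0] for l in L];P=[np.array(l[1]) for l in L];T=[Rq(l[2]).as_matrix() for l in L]
    def f(p):
        e=[]
        for q,x,m in zip(Q,P,T):
            M,t=fk(q,p); e+=[(t-x)*1000,(M-m).ravel()*300]
        return np.concatenate(e+[(p-P0)*np.r_[np.full(7,3),np.full(16,3.)]])
    r=least_squares(f,P0); p=r.x
    print('fit res mm',[np.round(np.linalg.norm(fk(q,p)[1]-x)*1000,1) for q,x in zip(Q,P)]); return p
lo=np.array([-2.96,-.34,-1.41,.24,-1.37,.17,-2.96])+.04; hi=np.array([2.96,2.1,1.46,2.44,4.51,1.92,2.96])-.04
def ik(p,pos,M,q0,n=30):
    best=None; rng=np.random.default_rng(0)
    for k in range(n):
        s=np.clip(np.array(q0)+(rng.normal(size=7)*.5*(k>0)),lo+.01,hi-.01)
        g=lambda q:(lambda m,t:np.r_[(t-pos)*10,(m-M).ravel()*3,(q-q0)*.01])(*fk(q,p))
        r=least_squares(g,s,bounds=(lo,hi)); m,t=fk(r.x,p)
        e=np.linalg.norm(t-pos)
        sc=e+.1*np.linalg.norm(m-M)+.002*np.linalg.norm(r.x-q0)
        if best is None or sc<best[0]: best=(sc,e,np.linalg.norm(m-M),r.x)
    return best
def pose(xaz,lean):  # tool down with x at azimuth xaz(deg), then turned rx deg about tool x
    a=np.radians(xaz); x=np.array([np.cos(a),np.sin(a),0]);z=np.array([0,0,-1.]);y=np.cross(z,x)
    return np.stack([x,y,z],1)@R.from_euler('x',lean,degrees=True).as_matrix()
E
python3 - <<'E'
from kin import *
p=fit(); print(np.round(p,3))
o=st(False); q0=np.array(o['q'])
w=cam('wrist')
c=atz(w,(308.5,102.5),.11); k=atz(w,(304.5,224.5),.155); print('cap',c,'knob',k)
ax=np.array([np.cos(np.radians(4.1)),np.sin(np.radians(4.1))])
print('axis from cap',c[:2]+.1*ax)
pk=np.r_[c[:2],.0]
for al in (30,40,45):
    M=pose(94.1,-al); g=pk+[0,0,.092]+np.r_[-ax*.008,0]; tcp=g+M[:,2]*.019
    r=ik(p,tcp,M,q0,12); print('org',al,tcp,np.round(r[1:3],4),np.round(r[3],2))
    for xaz in (-90,-60,-120,90,0,180):
        M=pose(xaz,90-al); tcp=np.array([.55,.03,.022])+M[:,2]*.019
        r2=ik(p,tcp,M,r[3],12); print('  mat',xaz,np.round(r2[1:3],4),np.round(r2[3],2))
E
```

```text
fit res mm [np.float64(0.1), np.float64(0.1), np.float64(0.0), np.float64(0.1), np.float64(0.1), np.float64(0.1)]
[-3.100e-02 -0.000e+00  0.000e+00 -0.000e+00  0.000e+00  0.000e+00
  3.300e-02 -4.100e-02  2.200e-02  4.040e-01  1.700e-02 -3.400e-02
  5.400e-01  6.000e-03 -1.500e-02  4.660e-01 -1.000e-03 -1.000e-03
  3.950e-01  3.078e+00  1.400e-02 -3.300e-02 -3.900e-02]
t 10.78 pos [0.5326 0.3087 0.2818] xaz 93.85 z [-0.001 -0.001 -1.   ] q [ 0.191  0.629 -1.233  1.589  0.603  1.362  0.525] F [-0.1 -0.   0.4] w 1.001
cap [0.43075797 0.29630662 0.11      ] knob [0.52695734 0.29964943 0.155     ]
axis from cap [0.53050204 0.30345637]
org 30 [0.43225413 0.29641387 0.07554552] [0.001  0.0031] [ 0.1   0.87 -1.37  2.4   1.67  1.23 -0.69]
  mat -90 [0.0638 0.0245] [ 1.04  2.06 -1.28  2.4   3.14  1.48 -2.91]
  mat -60 [0.0009 0.002 ] [ 1.47  1.9  -1.37  2.4   2.45  0.74 -2.2 ]
  mat -120 [0.0057 0.0132] [ 0.11  1.24 -0.9   2.4   2.18  1.88  1.83]
  mat 90 [0.0167 0.0654] [-0.16  1.25  0.07  1.02 -0.13  1.88  1.49]
  mat 0 [0. 0.] [ 1.16  1.59 -1.37  1.65  0.53  1.07 -0.09]
  mat 180 [0. 0.] [
[... 342 characters left out ...]
  1.88  2.17]
  mat 90 [0.     0.0001] [ 0.22  1.28 -0.77  1.06  0.45  1.88  1.08]
  mat 0 [0. 0.] [ 1.12  1.48 -1.37  1.73  0.64  1.01 -0.24]
  mat 180 [0. 0.] [ 0.08  1.22 -1.04  1.74  1.36  1.88  1.65]
org 45 [0.43617909 0.29669521 0.07856497] [0.0364 0.1039] [-0.08  1.1  -1.37  2.4   1.86  1.67 -0.87]
  mat -90 [0.0392 0.0687] [ 0.82  1.38 -1.31  2.4   2.4   1.31  2.92]
  mat -60 [0. 0.] [ 1.22  1.48 -1.37  2.39  2.27  0.78 -2.53]
  mat -120 [0.     0.0001] [ 0.22  0.99 -0.94  2.4   2.02  1.43  1.98]
  mat 90 [0.     0.0001] [ 0.35  1.33 -1.06  1.14  0.67  1.88  0.93]
  mat 0 [0. 0.] [ 1.1   1.43 -1.37  1.76  0.7   0.99 -0.32]
  mat 180 [0. 0.] [ 0.16  1.24 -1.14  1.77  1.4   1.88  1.66]
```

```bash
python3 - <<'E'
from kin import *
p=fit()
b=cam('top'); save(b,'t4')
for u in [(279,238),(333,238),(334,329),(279,329)]: print('mat',np.round(atz(b,u,.003)[:2],3))
qm=np.array([0,.6,0,1.6,0,1.1,0.])
for th in (70,75):
  for h in (-10,20,45,70,90,110):
    for fam in (1,-1):
        M=pose(h+90*fam,-th*fam); tcp=np.array([.53,.04,.05])+M[:,2]*.019
        r=ik(p,tcp,M,qm,25); print(th,'h',h,fam,'wz',np.round(r[1:3],4),np.round(r[3],2))
E
```

```text
fit res mm [np.float64(0.1), np.float64(0.1), np.float64(0.0), np.float64(0.1), np.float64(0.1), np.float64(0.1)]
mat [0.559 0.043]
mat [ 0.557 -0.087]
mat [ 0.339 -0.084]
mat [0.342 0.044]
70 h -10 1 wz [0.0815 0.1304] [-0.17  1.25 -0.48  2.4   2.47  1.88 -1.48]
70 h -10 -1 wz [0.0818 0.131 ] [-0.18  1.26 -0.46  2.4   2.46  1.88  1.64]
70 h 20 1 wz [0.0352 0.0855] [ 1.33  1.69 -0.98  2.4   3.53  0.72 -0.13]
70 h 20 -1 wz [0.0355 0.0828] [ 1.45  1.86 -1.08  2.4   3.3   0.64 -2.92]
70 h 45 1 wz [0. 0.] [ 1.52  1.72 -1.25  2.29  1.86  0.21  1.57]
70 h 45 -1 wz [0.0087 0.0457] [ 1.36  1.42 -1.01  2.19 -1.33  0.21  1.5 ]
70 h 70 1 wz [0. 0.] [ 0.52  1.   -0.07  1.96 -1.33  1.2  -1.8 ]
70 h 70 -1 wz [0. 0.] [ 1.1   1.22 -0.84  1.91 -0.64  0.68  0.81]
70 h 90 1 wz [0. 0.] [ 0.33  1.06  0.1   1.69 -1.11  1.46 -1.92]
70 h 90 -1 wz [0. 0.] [ 0.78  1.14 -0.56  1.66 -0.63  1.13  0.86]
70 h 110 1 wz [0. 0.] [ 0.21  1.15  0.15  1.43 -0.91  1.68 -1.97]
70 h 110 -1 wz [0. 0.] [ 0.59  1.19 -0.48  1.39 -0.47  1.45  0.82]
75 h -10 1 wz [0.0679 0.1509] [-0.57  1.35 -0.13  2.4   2.25  1.88 -1.96]
75 h -10 -1 wz [0.0679 0.1512] [-0.58  1.36 -0.13  2.4   2.25  1.88  1.17]
75 h 20 1 wz [0.0231 0.0592] [ 1.41  1.81 -0.96  2.4   3.64  0.7  -0.08]
75 h 20 -1 wz [0.0231 0.0574] [ 1.53  1.95 -1.03  2.4   3.45  0.61 -2.92]
75 h 45 1 wz [0. 0.] [ 1.58  1.82 -1.26  2.25  1.53  0.21  1.99]
75 h 45 -1 wz [0.0019 0.0102] [ 1.41  1.53 -1.02  2.18 -1.33  0.21  1.6 ]
75 h 70 1 wz [0. 0.] [ 0.55  1.07 -0.08  1.93 -1.33  1.27 -1.77]
75 h 70 -1 wz [0. 0.] [ 1.1   1.27 -0.8   1.88 -0.69  0.76  0.9 ]
75 h 90 1 wz [0. 0.] [ 0.36  1.12  0.07  1.65 -1.11  1.52 -1.91]
75 h 90 -1 wz [0. 0.] [ 0.8   1.2  -0.56  1.62 -0.64  1.19  0.88]
75 h 110 1 wz [0. 0.] [ 0.24  1.2   0.12  1.38 -0.93  1.74 -1.98]
75 h 110 -1 wz [0. 0.] [ 0.61  1.25 -0.5   1.35 -0.49  1.52  0.83]
```

View pics/t4.png

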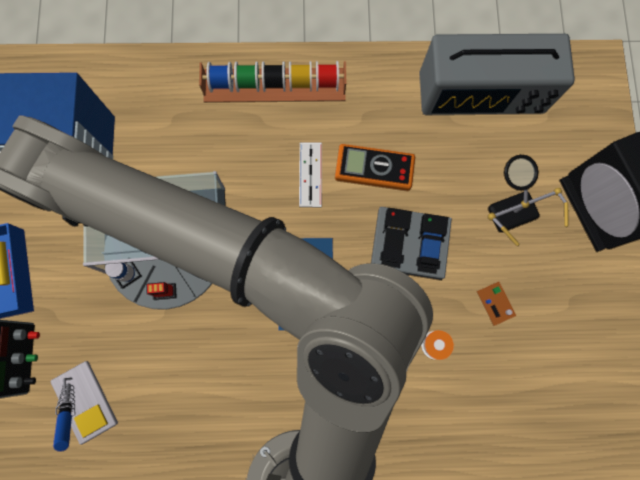

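```bash
python3 - <<'E'
from kin import *
o=st()
w=cam('wrist'); save(w,'w7')
cv2.imwrite('pics/w7z.png',cv2.resize(w['image'][60:180,240:400],None,fx=4,fy=4,interpolation=cv2.INTER_CUBIC)[:,:,::-1])
w5=dict(w); L=[json.loads(l) for l in open('log.jsonl')]
T=np.eye(4);T[:3,:3]=Rq(L[4][2]).as_matrix();T[:3,3]=L[4][1];w5['TW']=T
print(L[4][1],'w5 cap',atz(w5,(315,91),.11))
E
```

```text
t 10.88 pos [0.5326 0.3088 0.2817] xaz 93.85 z [-0.002 -0.001 -1.   ] q [ 0.191  0.629 -1.233  1.589  0.603  1.362  0.525] F [-1.2 -0.   0.5] w 0.998
[0.5294120235808352, 0.30812464529186046, 0.14643871284047752] w5 cap [0.43235203 0.30098757 0.11      ]
```

View pics/w7z.png

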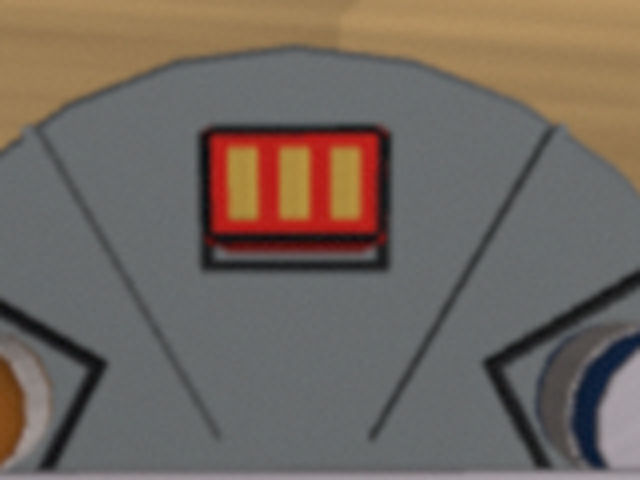

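```bash
python3 - <<'E'
from kin import *
o=st(False)
w=cam('wrist')
print(atz(w,(313.8,105.5),.11))
print(tomove(o,[.4315,.301,.17]))
E
```

```text
t 10.93 pos [0.5326 0.3089 0.2818] xaz 93.86 z [-0.001 -0.001 -1.   ] q [ 0.191  0.629 -1.234  1.589  0.603  1.362  0.525] F [-0.4  0.9 -0.6] w 0.998
[0.432834   0.30129372 0.11      ]
move total (units) [-0.008 -0.843  0.933] rows>= 4.0
[-0.0082351  -0.8433756   0.93333552]
```

Call:
{"api": "apply_moves", "payload": {"moves": "-1 0 -0.21 0 0 0 0;-1 0 -0.21 0 0 0 0;-1 0 -0.21 0.1 0 0 0;-1 0 -0.2 0.2 0 0 0;-1 0 0 0.2 0 0 0;-1 0 0 0.2 0 0 0;-1 0 0 0.2 0 0 0;-1 0 0 0 0 0 0;-1 0 0 0 0 0 0"}}

```text
t: 11.73
eef_pos: [0.4328, 0.3023, 0.1743]
tool_rot: [-0.0, 0.683, 0.731, -0.001]
contact_force: [0.5, -0.2, 0.9]
gripper_width: 1.001
```

```bash
python3 - <<'E'
from kin import *
o=st()
w=cam('wrist'); save(w,'w8')
tomove(o,[.4326,.3011,.073])
E
```

```text
t 11.73 pos [0.4328 0.3023 0.1743] xaz 93.88 z [-0.002 -0.001 -1.   ] q [ 0.187  0.604 -1.221  1.906  0.64   1.1    0.345] F [ 0.5 -0.2  0.9] w 1.001
move total (units) [-0.009 -0.001  0.844] rows>= 3.0
```

View pics/w8.png

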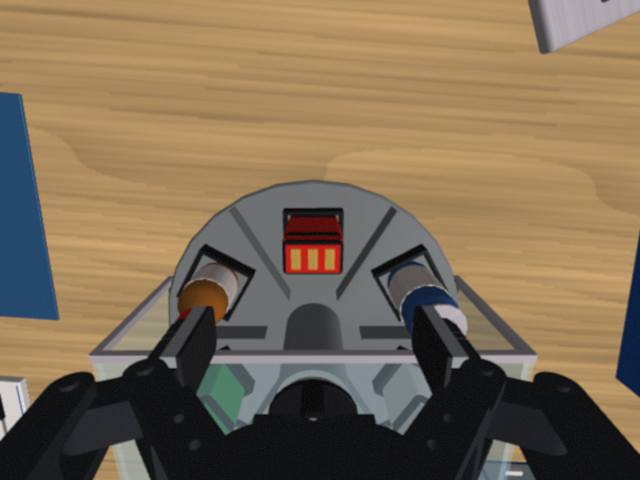

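Call:
{"api": "apply_moves", "payload": {"moves": "-1 -0.01 0 0.2 0 0 0;-1 0 0 0.22 0 0 0;-1 0 0 0.22 0 0 0;-1 0 0 0.15 0 0 0;-1 0 0 0.05 0 0 0;-1 0 0 0 0 0 0"}}

```text
t: 12.28
eef_pos: [0.4337, 0.3017, 0.0743]
tool_rot: [-0.0, 0.683, 0.73, -0.0]
contact_force: [-0.5, -0.0, 1.1]
gripper_width: 0.998
```

Call:
{"api": "apply_moves", "payload": {"moves": "1 0 0 0 0 0 0;1 0 0 0 0 0 0;1 0 0 0 0 0 0;1 0 0 0 0 0 0;1 0 0 0 0 0 0;1 0 0 0 0 0 0;1 0 0 0 0 0 0;1 0 0 0 0 0 0;1 0 0 0 0 0 0", "force": 50}}

```text
t: 13.03
eef_pos: [0.4342, 0.3021, 0.0754]
tool_rot: [0.0, 0.683, 0.73, 0.001]
contact_force: [-0.1, -1.3, 6.5]
gripper_width: 0.458
```

```bash
python3 - <<'E'
from kin import *
o=st()
w=cam('wrist'); save(w,'w9')
E
```

```text
t 13.03 pos [0.4342 0.3021 0.0754] xaz 93.84 z [ 0.002  0.001 -1.   ] q [ 0.087  0.718 -1.087  1.981  0.799  0.95   0.226] F [-0.1 -1.3  6.5] w 0.458
```

View pics/w9.png

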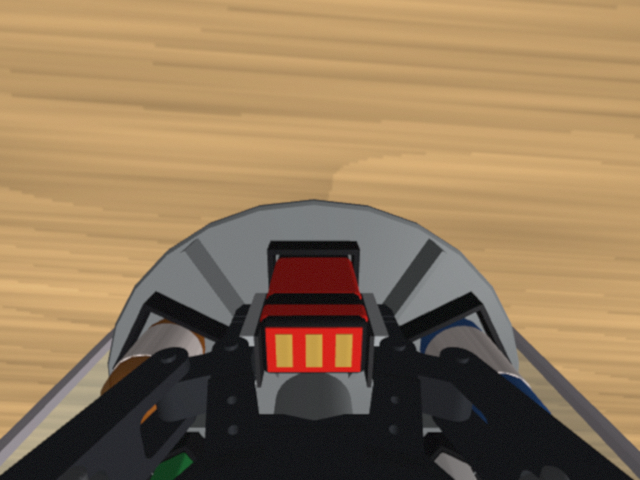

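Call:
{"api": "apply_moves", "payload": {"moves": "1 0 0 -0.05 0 0 0;1 0 0 -0.1 0 0 0;1 0 0 -0.15 0 0 0;1 0 0 -0.2 0 0 0;1 0 0 -0.2 0 0 0;1 0 0 -0.2 0 0 0;1 0 0 -0.2 0 0 0;1 0 0 -0.1 0 0 0;1 0 0 0 0 0 0", "force": 60}}

```text
t: 13.83
eef_pos: [0.4343, 0.3027, 0.2211]
tool_rot: [0.001, 0.683, 0.73, 0.002]
contact_force: [-0.7, 0.2, -1.7]
gripper_width: 0.459
```

```bash
python3 - <<'E'
from kin import *
o=st()
w=cam('wrist'); save(w,'w10'); s=cam('scene'); save(s,'s10')
tomove(o,[.50,.015,.2])
E
```

```text
t 13.83 pos [0.4343 0.3027 0.2211] xaz 93.84 z [ 0.004  0.003 -1.   ] q [ 0.232  0.552 -1.273  1.861  0.579  1.166  0.395] F [-0.7  0.2 -1.7] w 0.459
move total (units) [-2.429  0.385  0.172] rows>= 8.0
```

View pics/w10.png

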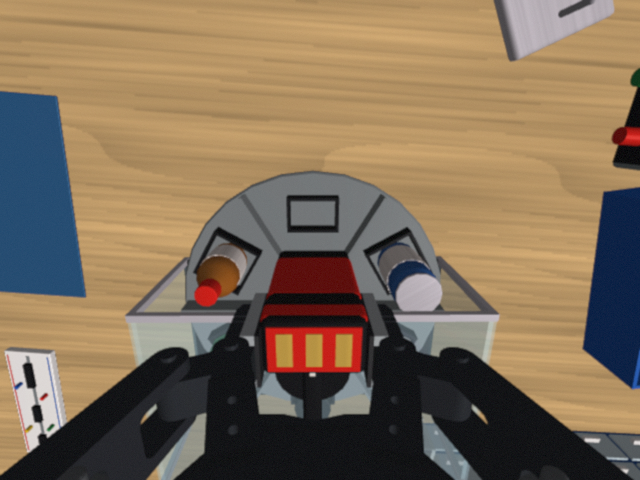

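View pics/s10.png

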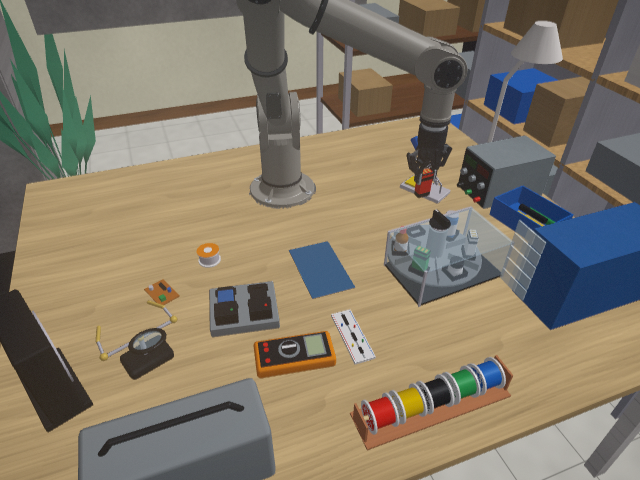

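Call:
{"api": "apply_moves", "payload": {"moves": "1 -0.15 0.02 0 0 0 0;1 -0.3 0.05 0 0 0 0;1 -0.3 0.05 0 0 0 0;1 -0.3 0.05 0 0 0 0;1 -0.3 0.05 0 0 0 0;1 -0.3 0.05 0 0 0 0;1 -0.3 0.05 0 0 0 0;1 -0.3 0.05 0.05 0 0 0;1 -0.18 0.02 0.1 0 0 0;1 0 0 0 0 0 0"}}

```text
t: 14.77
eef_pos: [0.4987, 0.0065, 0.1958]
tool_rot: [-0.002, 0.686, 0.727, -0.003]
contact_force: [-0.3, -0.4, -2.0]
gripper_width: 0.46
```

Call:
{"api": "apply_moves", "payload": {"moves": "1 0 0 0 0 0 1;1 0 0 0 0 0 1;1 0 0 0 0 0 1;1 0 0 0 0 0 1;1 0 0 0 0 0 1;1 0 0 0 0 0 1;1 0 0 0 0 0 1;1 0 0 0 0 0 1;1 0 0 0 0 0 1;1 0 0 0 0 0 1;1 0 0 0 0 0 1;1 0 0 0 0 0 1"}}

```text
t: 15.77
eef_pos: [0.4985, 0.0139, 0.1986]
tool_rot: [-0.001, 0.922, 0.388, -0.001]
contact_force: [0.7, 0.0, -1.8]
gripper_width: 0.461
```

Call:
{"api": "apply_moves", "payload": {"moves": "1 0 0 0 0 0 1;1 0 0 0 0 0 1;1 0 0 0 0 0 1;1 0 0 0 0 0 1;1 0 0 0 0 0 1;1 0 0 0 0 0 1;1 0 0 0 0 0 1;1 0 0 0 0 0 1;1 0 0 0 0 0 1;1 0 0 0 0 0 1;1 0 0 0 0 0 1;1 0 0 0 0 0 0.45"}}

```text
t: 16.77
eef_pos: [0.4985, 0.0139, 0.1986]
tool_rot: [-0.0, 1.0, -0.001, -0.001]
contact_force: [-0.4, 0.3, -1.9]
gripper_width: 0.463
```

```bash
python3 - <<'E'
from kin import *
o=st()
b=cam('top');save(b,'t11'); s=cam('scene'); save(s,'s11')
tomove(o,[.50,.015,.0495])
E
```

```text
t 16.77 pos [0.4985 0.0139 0.1986] xaz -0.12 z [-0.003  0.    -1.   ] q [ 0.617  0.362 -0.926  1.955  0.344  0.993 -0.472] F [-0.4  0.3 -1.9] w 0.463
move total (units) [ 0.016 -0.009  1.242] rows>= 4.0
```

View pics/s11.png

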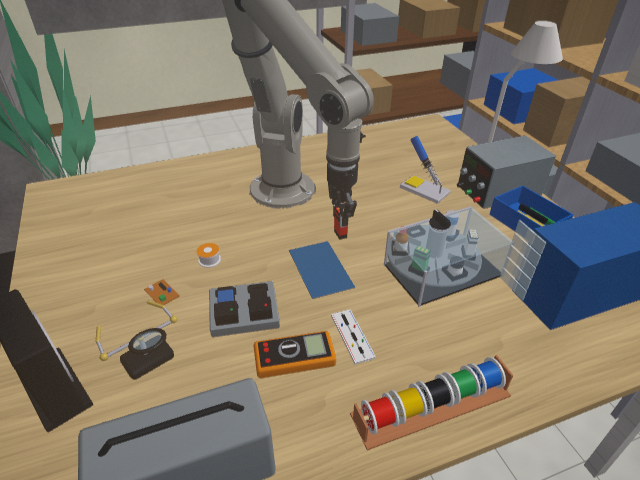

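Call:
{"api": "apply_moves", "payload": {"moves": "1 0.01 0 0.1 0 0 0;1 0 0 0.2 0 0 0;1 0 0 0.25 0 0 0;1 0 0 0.25 0 0 0;1 0 0 0.2 0 0 0;1 0 0 0.12 0 0 0;1 0 0 0.07 0 0 0;1 0 0 0.03 0 0 0;1 0 0 0.01 0 0 0;1 0 0 0 0 0 0"}}

```text
t: 17.7
eef_pos: [0.5013, 0.0139, 0.0527]
tool_rot: [-0.0, 1.0, 0.001, 0.0]
contact_force: [-0.5, -0.2, -1.4]
gripper_width: 0.462
```

```bash
python3 - <<'E'
from kin import *
o=st()
w=cam('wrist');save(w,'w12')
E
```

```text
t 17.70 pos [0.5013 0.0139 0.0527] xaz 0.07 z [ 0.001  0.    -1.   ] q [ 0.459  0.572 -0.764  2.065  0.594  0.733 -0.683] F [-0.5 -0.2 -1.4] w 0.462
```

View pics/w12.png

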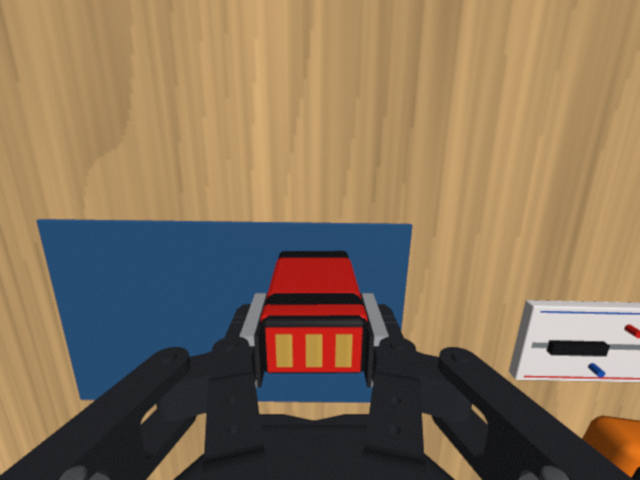

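Call:
{"api": "apply_moves", "payload": {"moves": "1 0 0 0.012 0 0 0;1 0 0 0.012 0 0 0;1 0 0 0.01 0 0 0;1 0 0 0 0 0 0;1 0 0 0 0 0 0"}}

```text
t: 18.17
eef_pos: [0.501, 0.0135, 0.0485]
tool_rot: [0.0, 1.0, 0.0, 0.0]
contact_force: [-0.6, 0.2, -1.4]
gripper_width: 0.456
```

Call:
{"api": "apply_moves", "payload": {"moves": "1 0 0 0.005 0 0 0;1 0 0 0.005 0 0 0;1 0 0 0 0 0 0"}}

```text
t: 18.42
eef_pos: [0.5011, 0.0136, 0.0484]
tool_rot: [0.001, 1.0, 0.0, 0.0]
contact_force: [-5.4, -1.6, 14.6]
gripper_width: 0.463
```

Call:
{"api": "apply_moves", "payload": {"moves": "0.2 0 0 -0.005 0 0 0;-0.2 0 0 0 0 0 0;-0.5 0 0 0 0 0 0;-0.7 0 0 0 0 0 0;-0.7 0 0 -0.05 0 0 0;-0.7 0 0 -0.15 0 0 0;-1 0 0 -0.3 0 0 0;-1 0 0 -0.3 0 0 0;-1 0 0 -0.3 0 0 0;-1 0 0 0 0 0 0"}}

```text
t: 19.25
eef_pos: [0.5049, 0.0151, 0.1864]
tool_rot: [-0.0, 1.0, 0.001, 0.005]
contact_force: [1.0, 0.7, -0.2]
gripper_width: 1.001
```

```bash
python3 - <<'E'
from kin import *
o=st()
w=cam('wrist');save(w,'w13'); s=cam('scene'); save(s,'s13')
p=fit(); q=np.array(o['q'])
pk=np.array([.501,.0136,0])
for th,off,z in ((0,.22,.2),(30,.2,.18),(60,.15,.12),(75,.12,.06),(75,.0,.045)):
    M=pose(0,th); tcp=pk+[0,-off,z]+M[:,2]*.019; 
    if th==75 and off==0: tcp=pk+[0,0,.043]+M[:,2]*(.019-.009)
    r=ik(p,tcp,M,q,10); q=r[3]; print(th,np.round(tcp,3),np.round(r[1:3],4),np.round(q,2))
E
```

```text
t 19.25 pos [0.5049 0.0151 0.1864] xaz 0.08 z [ 0.01  0.   -1.  ] q [ 0.605  0.384 -0.92   1.963  0.375  0.962 -0.495] F [ 1.   0.7 -0.2] w 1.001
fit res mm [np.float64(0.0), np.float64(0.0), np.float64(0.0), np.float64(0.0), np.float64(0.0), np.float64(0.1), np.float64(0.0), np.float64(0.0), np.float64(0.0), np.float64(0.0), np.float64(0.1), np.float64(0.0), np.float64(0.0)]
0 [ 0.501 -0.206  0.181] [0. 0.] [ 0.95  0.44 -0.85  1.88  0.39  0.99 -0.08]
30 [ 0.501 -0.177  0.164] [0. 0.] [ 1.21  0.72 -1.02  1.77  0.11  1.1   0.22]
60 [ 0.501 -0.12   0.11 ] [0. 0.] [ 1.28  1.11 -1.06  1.72 -0.06  1.17  0.39]
75 [ 0.501 -0.088  0.055] [0. 0.] [ 1.27  1.35 -1.04  1.67 -0.1   1.2   0.49]
75 [0.501 0.023 0.04 ] [0. 0.] [ 1.19  1.38 -1.06  1.82 -0.12  0.96  0.47]
```

View pics/w13.png

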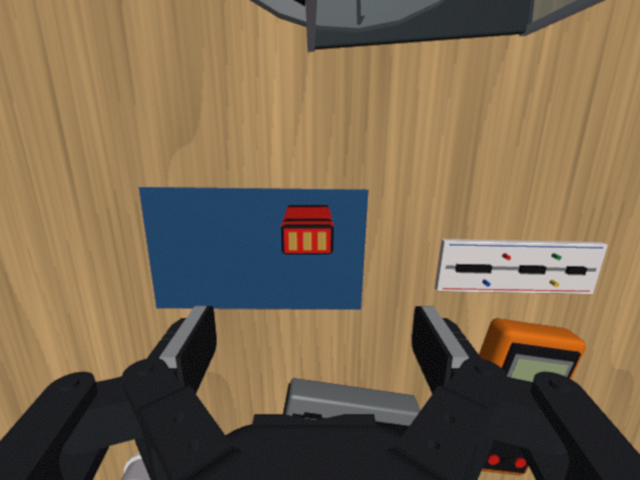

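View pics/s13.png

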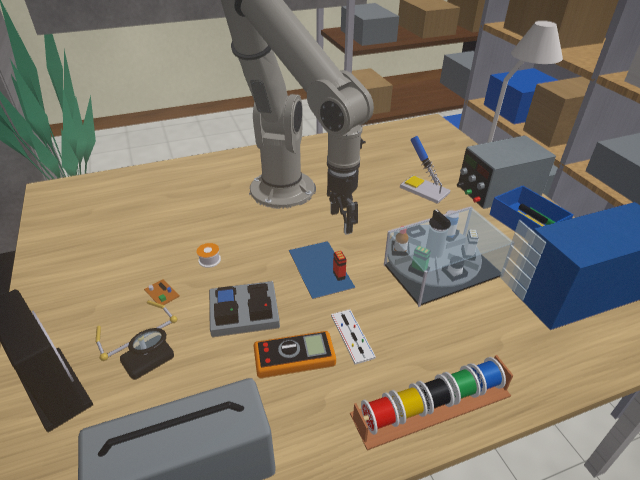

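Call:
{"api": "apply_moves", "payload": {"moves": "-1 0 0.2 0 0 0 0;-1 0 0.3 0 0 0 0;-1 0 0.3 0 0 0 0;-1 0 0.3 0 1 0 0;-1 0 0 0 1 0 0;-1 0 0 0 1 0 0;-1 0 0 0 1 0 0;-1 0 0 0 1 0 0;-1 0 0 0 1 0 0;-1 0 0 0 1 0 0;-1 0 0 0 1 0 0;-1 0 0 0 1 0 0"}}

```text
t: 20.35
eef_pos: [0.5004, -0.1184, 0.1788]
tool_rot: [-0.311, 0.95, 0.0, -0.001]
contact_force: [-0.2, -0.1, 0.5]
gripper_width: 1.003
```

Call:
{"api": "apply_moves", "payload": {"moves": "-1 0 0 0 1 0 0;-1 0 0 0 1 0 0;-1 0 0 0 1 0 0;-1 0 0 0 1 0 0;-1 0 0 0 1 0 0;-1 0 0 0 1 0 0;-1 0 0 0 1 0 0;-1 0 0 0 1 0 0;-1 0 0 0 0 0 0"}}

```text
t: 21.1
eef_pos: [0.4997, -0.1193, 0.1755]
tool_rot: [-0.562, 0.827, -0.002, -0.002]
contact_force: [-0.1, 0.4, -0.4]
gripper_width: 1.0
```

```bash
python3 - <<'E'
from kin import *
o=st()
M=Rq(o['tool_rot']).as_matrix(); print('lean from down',np.degrees(np.arctan2(M[1,2],-M[2,2])))
w=cam('wrist');save(w,'w14'); s=cam('scene'); save(s,'s14')
E
```

```text
t 21.10 pos [ 0.4997 -0.1193  0.1755] xaz -0.09 z [-0.001  0.929 -0.369] q [ 1.304  1.085 -1.092  1.698 -0.205  1.271  0.404] F [-0.1  0.4 -0.4] w 1.000
lean from down 68.35382821565689
```

View pics/w14.png

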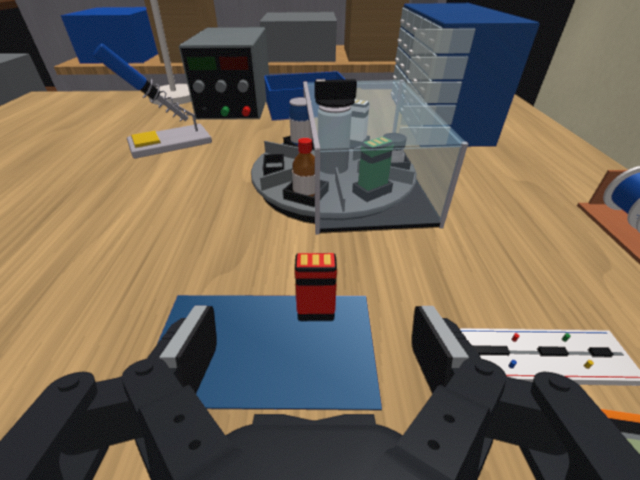

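View pics/s14.png

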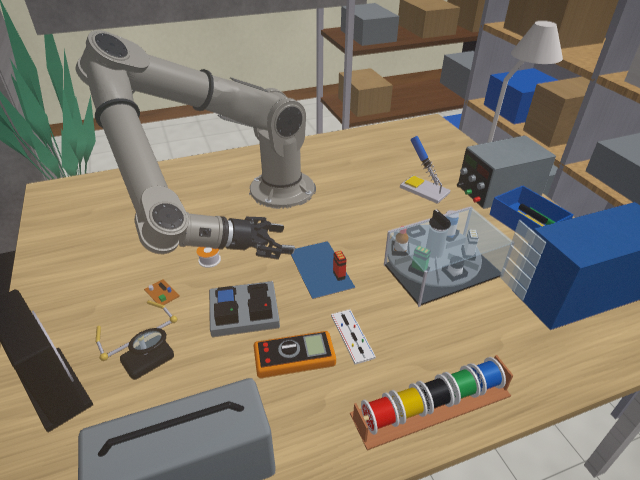

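```bash
python3 - <<'E'
from kin import *
o=st(False); b=cam('top')
for n,u,z in (('hh foot',(514,212),.02),('hh arm',(490,217),.1),('spool',(438,345),.04)): print(n,atz(b,u,z))
w=cam('wrist')
im=w['image'].copy()
for dx in(-.02,.02):
  for dy in (-.012,.012):
    for z in (.003,.083):
      u=proj(w,[.501+dx,.0136+dy,z]); cv2.circle(im,tuple(int(round(v)) for v in u),2,(0,255,0),-1)
cv2.imwrite('pics/w15.png',cv2.resize(im[220:350,230:400],None,fx=4,fy=4)[:,:,::-1])
p=fit(); q=np.array(o['q']); M=pose(0,68)
for tcp in ([.501,-.07,.062],[.501,.025,.029]):
    r=ik(p,np.array(tcp),M,q,8); q=r[3]; print(np.round(r[1:3],4),np.round(q,2)); print(np.round((M.T@(np.array(tcp)-o['eef_pos']))/.12,3))
    pp=p.copy(); 
    # wrist centre, elbow
    t=np.array(tcp)-M@p[16:19]; print('wrist',t)
E
```

```text
t 21.20 pos [ 0.5006 -0.1179  0.1786] xaz 0.05 z [-0.002  0.928 -0.374] q [ 1.303  1.079 -1.096  1.699 -0.205  1.27   0.403] F [ 0.9  0.3 -0.7] w 0.999
hh foot [ 0.60970514 -0.52850941  0.02      ]
hh arm [ 0.57871394 -0.44079182  0.1       ]
spool [ 0.29684379 -0.31777331  0.04      ]
fit res mm [np.float64(0.0), np.float64(0.0), np.float64(0.0), np.float64(0.0), np.float64(0.0), np.float64(0.0), np.float64(0.0), np.float64(0.0), np.float64(0.0), np.float64(0.0), np.float64(0.0), np.float64(0.0), np.float64(0.0), np.float64(0.0)]
[0. 0.] [ 1.23  1.23 -1.02  1.76 -0.13  1.09  0.48]
[0.003 0.751 0.734]
wrist [ 0.50100125 -0.37319598  0.18449959]
[0. 0.] [ 1.14  1.28 -1.02  1.87 -0.13  0.87  0.47]
[0.003 0.71  1.571]
wrist [ 0.50100125 -0.27819598  0.15149959]
```

View pics/w15.png

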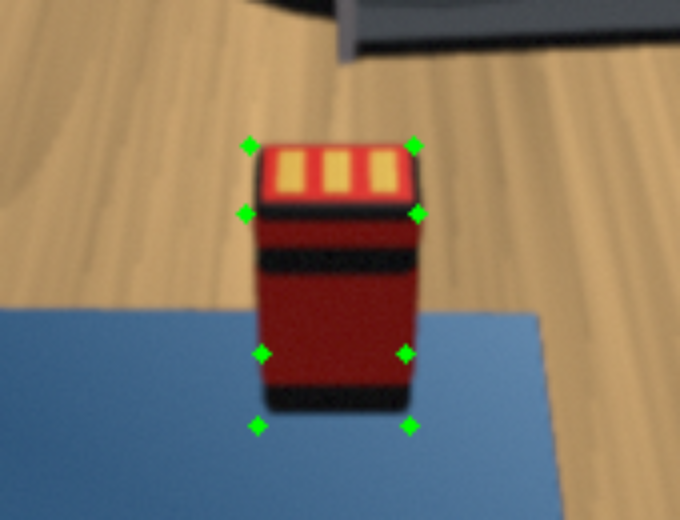

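Call:
{"api": "apply_moves", "payload": {"moves": "-1 0.002 0.15 0.15 0 0 0;-1 0.002 0.2 0.2 0 0 0;-1 0.002 0.2 0.2 0 0 0;-1 0 0.15 0.15 0 0 0;-1 0 0.05 0.03 0 0 0;-1 0 0 0 0 0 0;-1 0 0 0 0 0 0"}}

```text
t: 21.88
eef_pos: [0.5026, -0.0712, 0.065]
tool_rot: [-0.559, 0.829, 0.001, 0.0]
contact_force: [0.3, -0.1, 0.6]
gripper_width: 0.997
```

```bash
python3 - <<'E'
from kin import *
o=st()
w=cam('wrist');save(w,'w16'); tomove(o,[.5015,.027,.030]);s=cam('scene'); save(s,'s16')
E
```

```text
t 21.88 pos [ 0.5026 -0.0712  0.065 ] xaz 0.05 z [-0.     0.927 -0.375] q [ 1.228  1.222 -1.016  1.753 -0.133  1.093  0.476] F [ 0.3 -0.1  0.6] w 0.997
move total (units) [-0.009 -0.037  0.868] rows>= 3.0
```

View pics/w16.png

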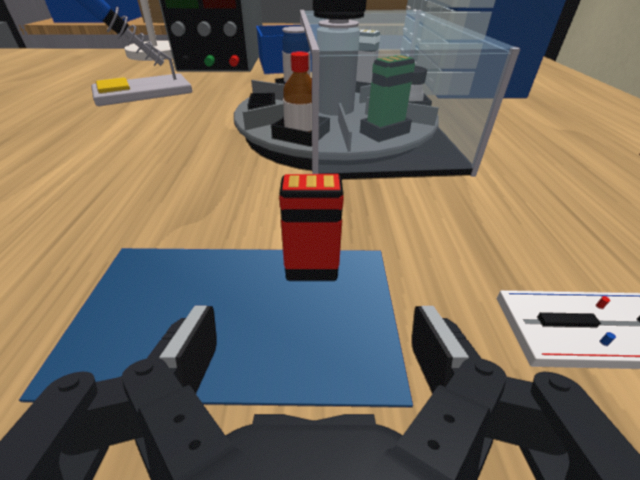

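View pics/s16.png

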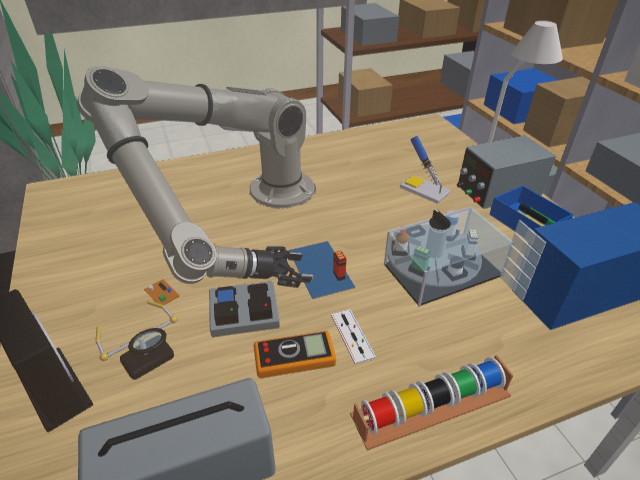

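Call:
{"api": "apply_moves", "payload": {"moves": "-1 -0.01 -0.01 0.15 0 0 0;-1 0 -0.01 0.22 0 0 0;-1 0 -0.01 0.22 0 0 0;-1 0 -0.01 0.2 0 0 0;-1 0 0 0.07 0 0 0;-1 0 0 0 0 0 0;-1 0 0 0 0 0 0"}}

```text
t: 22.57
eef_pos: [0.5014, 0.0256, 0.03]
tool_rot: [-0.559, 0.829, 0.0, 0.001]
contact_force: [0.3, -0.4, -0.1]
gripper_width: 1.004
```

```bash
python3 - <<'E'
from kin import *
o=st()
w=cam('wrist');save(w,'w17'); tomove(o,[.5015,.027,.030])
E
```

```text
t 22.57 pos [0.5014 0.0256 0.03  ] xaz 0.00 z [ 0.     0.927 -0.376] q [ 1.137  1.276 -1.022  1.868 -0.138  0.873  0.471] F [ 0.3 -0.4 -0.1] w 1.004
move total (units) [ 0.001 -0.005  0.011] rows>= 1.0
```

View pics/w17.png

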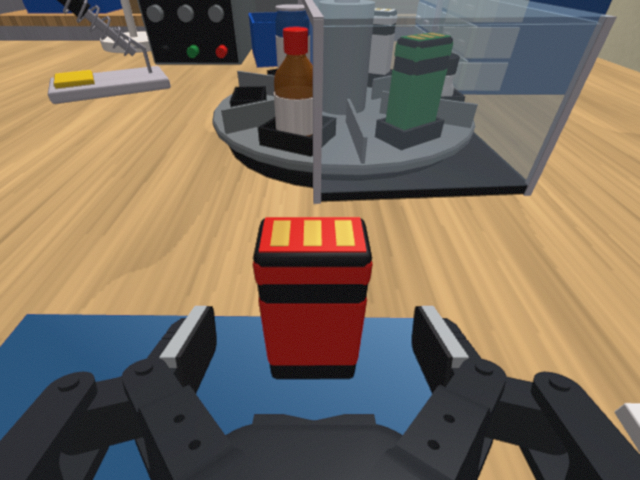

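Call:
{"api": "apply_moves", "payload": {"moves": "1 0 0 0 0 0 0;1 0 0 0 0 0 0;1 0 0 0 0 0 0;1 0 0 0 0 0 0;1 0 0 0 0 0 0;1 0 0 0 0 0 0;1 0 0 0 0 0 0;1 0 0 0 0 0 0;1 0 0 0 0 0 0", "force": 70}}

```text
t: 23.37
eef_pos: [0.5009, 0.0264, 0.0295]
tool_rot: [-0.559, 0.829, 0.0, 0.0]
contact_force: [0.4, -3.3, 2.5]
gripper_width: 0.453
```

```bash
python3 - <<'E'
from kin import *
o=st()
w=cam('wrist');save(w,'w18')
im=w['image'].copy()
# pack corners
best=None
for dx in(-.02,.02):
  for dy in (-.012,.012):
    for z in (.003,.083):
      u=proj(w,[.5015+dx,.0155+dy,z]); cv2.circle(im,tuple(int(round(v)) for v in u),2,(0,255,0),-1)
cv2.imwrite('pics/w18.png',im[:,:,::-1])
E
```

```text
t 23.37 pos [0.5009 0.0264 0.0295] xaz 0.01 z [-0.     0.927 -0.375] q [ 1.137  1.277 -1.022  1.869 -0.138  0.872  0.471] F [ 0.4 -3.3  2.5] w 0.453
```

View pics/w18.png

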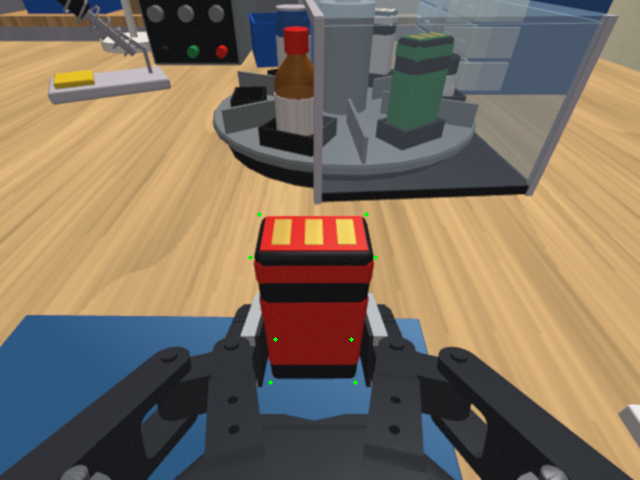

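Call:
{"api": "apply_moves", "payload": {"moves": "1 0 -0.06 -0.02 0 0 0;1 0 -0.15 -0.06 0 0 0;1 0 -0.25 -0.1 0 0 0;1 0 -0.25 -0.1 0 0 0;1 0 -0.25 -0.1 -0.5 0 0;1 0 -0.04 -0.2 -1 0 0;1 0 0 0 -1 0 0;1 0 0 0 -1 0 0;1 0 0 0 -1 0 0;1 0 0 0 -1 0 0;1 0 0 0 -1 0 0;1 0 0 0 -1 0 0"}}

```text
t: 24.42
eef_pos: [0.4995, 0.0079, 0.1673]
tool_rot: [-0.324, 0.946, 0.001, -0.001]
contact_force: [-0.1, 0.3, -1.1]
gripper_width: 0.452
```

Call:
{"api": "apply_moves", "payload": {"moves": "1 0 0 0 -1 0 0;1 0 0 0 -1 0 0;1 0 0 0 -1 0 0;1 0 0 0 -1 0 0;1 0 0 0 -1 0 0;1 0 0 0 -1 0 0;1 0 0 0 -1 0 0;1 0 0 0 -1 0 0;1 0 0 0 -1 0 0;1 0 0 0 -0.5 0 0;1 0 0 0 0 0 0"}}

```text
t: 25.33
eef_pos: [0.4993, 0.0105, 0.1675]
tool_rot: [0.001, 1.0, 0.003, -0.0]
contact_force: [-0.7, 0.5, -2.3]
gripper_width: 0.458
```

```bash
python3 - <<'E'
from kin import *
o=st()
w=cam('wrist');save(w,'w19'); s=cam('scene'); save(s,'s19')
b=cam('top');save(b,'t19')
tomove(o,[.45,-.21,.19])
E
```

```text
t 25.33 pos [0.4993 0.0105 0.1675] xaz 0.38 z [-0.    -0.001 -1.   ] q [ 0.527  0.376 -0.811  1.99   0.344  0.916 -0.456] F [-0.7  0.5 -2.3] w 0.458
move total (units) [-0.423  1.835 -0.184] rows>= 6.0
```

View pics/w19.png

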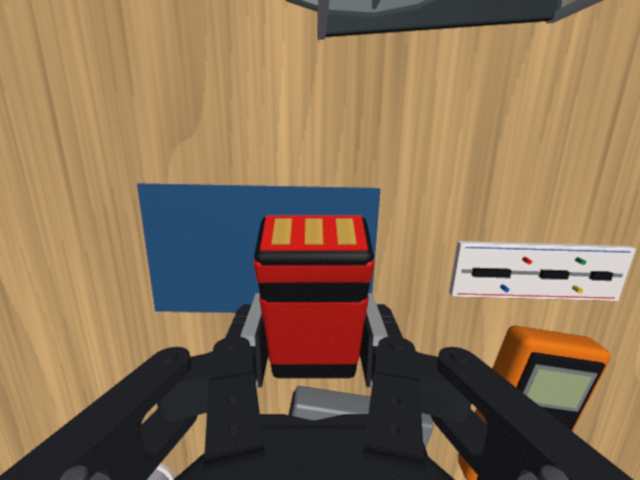

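View pics/s19.png

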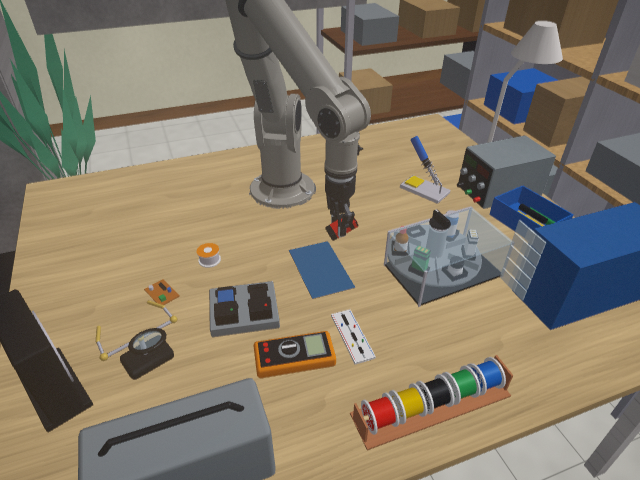

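Call:
{"api": "apply_moves", "payload": {"moves": "1 -0.05 0.2 -0.02 0 0 0;1 -0.07 0.3 -0.04 0 0 0;1 -0.07 0.3 -0.04 0 0 0;1 -0.07 0.3 -0.04 0 0 0;1 -0.07 0.3 -0.04 0 0 0;1 -0.07 0.3 0 0 0 0;1 -0.03 0.13 0 0 0 0.5;1 0 0 0 0 0 1;1 0 0 0 0 0 1;1 0 0 0 0 0 1;1 0 0 0 0 0 1;1 0 0 0 0 0 1"}}

```text
t: 26.48
eef_pos: [0.4483, -0.2126, 0.1884]
tool_rot: [-0.001, 0.981, -0.193, -0.0]
contact_force: [-0.4, 0.7, -1.1]
gripper_width: 0.452
```

Call:
{"api": "apply_moves", "payload": {"moves": "1 0 0 0 0 0 1;1 0 0 0 0 0 1;1 0 0 0 0 0 1;1 0 0 0 0 0 1;1 0 0 0 0 0 1;1 0 0 0 0 0 1;1 0 0 0 0 0 1;1 0 0 0 0 0 1;1 0 0 0 0 0 1;1 0 0 0 0 0 1;1 0 0 0 0 0 1;1 0 0 0 0 0 1"}}

```text
t: 27.48
eef_pos: [0.4484, -0.2125, 0.1884]
tool_rot: [-0.0, 0.818, -0.576, -0.001]
contact_force: [0.2, -0.4, -1.6]
gripper_width: 0.454
```

Call:
{"api": "apply_moves", "payload": {"moves": "1 0 0 0 0 0 1;1 0 0 0 0 0 1;1 0 0 0 0 0 1;1 0 0 0 0 0 1;1 0 0 0 0 0 1;1 0 0 0 0 0 1;1 0 0 0 0 0 1;1 0 0 0 0 0 0.7;1 0 0 0 0 0 0;1 0 0 0 0 0 0"}}

```text
t: 28.32
eef_pos: [0.4486, -0.2124, 0.1885]
tool_rot: [0.0, -0.638, 0.77, 0.001]
contact_force: [-0.2, -0.4, -1.5]
gripper_width: 0.451
```

```bash
python3 - <<'E'
from kin import *
o=st()
w=cam('wrist');save(w,'w20')
for n in ['bay','roof_edge','stop_top','charger','charging_pack']:
    print(n,[(np.round(x['location'],1),round(x['score'],2)) for x in nets.spot_point(w,n)[:2]])
E
```

```text
t 28.32 pos [ 0.4486 -0.2124  0.1885] xaz -100.74 z [-0.001  0.001 -1.   ] q [ 0.691  0.267 -0.435  1.995  0.141  0.909 -1.575] F [-0.2 -0.4 -1.5] w 0.451
bay [(array([319.3, 118. ]), 0.87), (array([316.9, 167.9]), 0.59)]
roof_edge [(array([315.9,  73.4]), 0.89)]
stop_top [(array([317.5, 169.5]), 0.81)]
charger [(array([364.5, 120.6]), 0.57)]
charging_pack [(array([423.7, 116.9]), 0.85)]
```

View pics/w20.png

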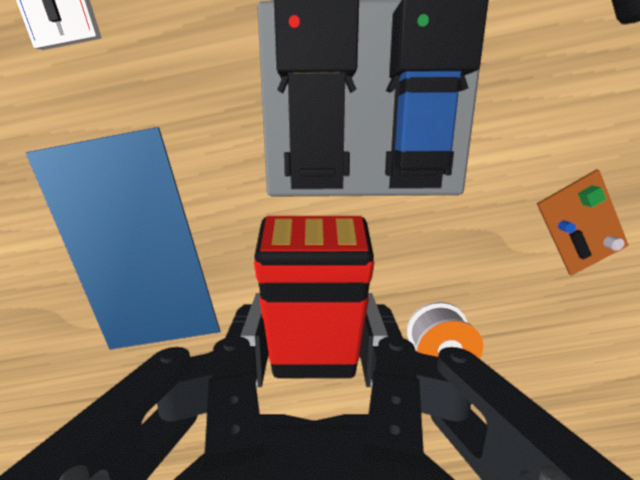

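```bash
python3 - <<'E'
from kin import *
o=st(False); w=cam('wrist')
im=w['image']; cv2.imwrite('pics/w21.png',cv2.resize(im[0:210,240:500],None,fx=3,fy=2.85,interpolation=cv2.INTER_CUBIC)[:,:,::-1])
for n,u,z in (('bay',(319.3,118),.044),('roof',(315.9,73.4),.062),('stop',(317.5,169.5),.039)): print(n,atz(w,u,z))
obs=[((266,194.5),(-75,88,.032)),((464,194.5),(-75,-88,.032)),((315.9,73.4),(30,43,.062)),((317.5,169.5),(-40,43,.039)),((319.3,118),(0,43,.044)),((316.5,72),(30,43,.068)),((436,71),(30,-43,.068))]
def f(v):
    c,s=np.cos(v[2]),np.sin(v[2]); e=[]
    for u,(x,y,z) in obs:
        X=[v[0]+(c*x-s*y)/1000,v[1]+(s*x+c*y)/1000,z]; e.append(proj(w,X)-u)
    return np.ravel(e)
r=least_squares(f,[.537,-.27,-.18],loss='soft_l1',f_scale=2); print(r.x,np.degrees(r.x[2])); print(np.round(f(r.x).reshape(-1,2),1).tolist())
c,s=np.cos(r.x[2]),np.sin(r.x[2]); print('bay',r.x[0]-s*.043,r.x[1]+c*.043)
E
```

```text
t 28.62 pos [ 0.4491 -0.2122  0.1889] xaz -100.74 z [-0.  0. -1.] q [ 0.69   0.267 -0.435  1.994  0.141  0.909 -1.576] F [ 0.4  0.5 -0.7] w 0.450
bay [ 0.53722271 -0.23406564  0.044     ]
roof [ 0.56668345 -0.23676309  0.062     ]
stop [ 0.49740787 -0.2252232   0.039     ]
[ 0.5300945  -0.27408462 -0.17230664] -9.87244308452526
[[1.2, 14.0], [-0.2, 11.0], [0.1, -0.5], [-0.6, -0.7], [-3.0, 0.3], [-0.5, -0.6], [2.9, -1.7]]
bay 0.5374670771100364 -0.23172136381627267
```

View pics/w21.png

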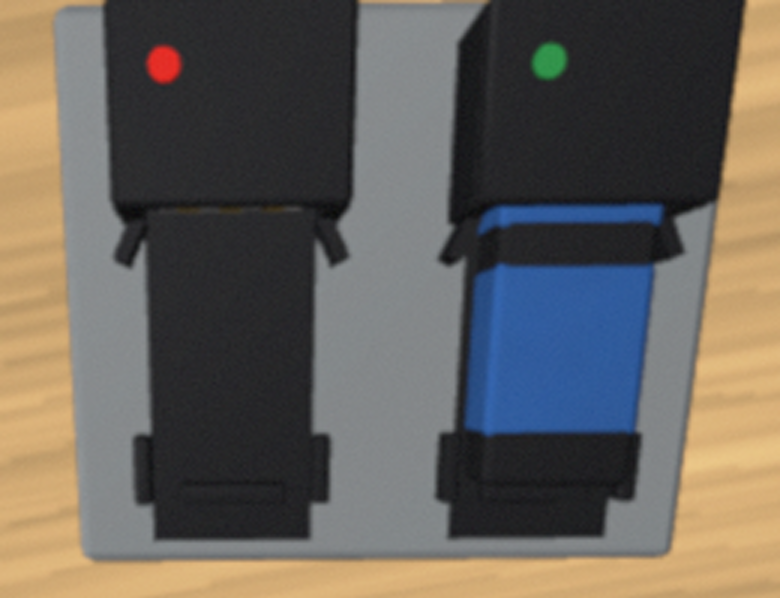

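```bash
python3 - <<'E'
from kin import *
o=st(False); w=cam('wrist')
Z=lambda u:(240+u[0]/3,u[1]/2.85)
A=atz(w,Z((86,556)),.032);B=atz(w,Z((669,552)),.032);d=A-B;print('front edge az',np.degrees(np.arctan2(d[1],d[0]))-90,np.linalg.norm(d))
A=atz(w,Z((86,556)),.032);B=atz(w,Z((57,14)),.032);d=B-A;print('left edge az',np.degrees(np.arctan2(d[1],d[0])),np.linalg.norm(d),A)
A=atz(w,Z((154,535)),.032);B=atz(w,Z((147,215)),.032);d=B-A;print('strip L az',np.degrees(np.arctan2(d[1],d[0])))
A=atz(w,Z((310,535)),.032);B=atz(w,Z((314,215)),.032);d=B-A;print('strip R az',np.degrees(np.arctan2(d[1],d[0])))
a=np.radians(-10.2);ex=np.array([np.cos(a),np.sin(a)]);ey=np.array([-ex[1],ex[0]])
for n,u,x,z in (('roof top',Z((231.5,203)),.03,.068),('roofnet',(315.9,73.4),.03,.062),('stopnet',(317.5,169.5),-.04,.039),('stop',Z((233,484)),-.04,.039),('guidesback',Z((232.5,436)),-.026,.041),('guidesfront',Z((232.5,501)),-.046,.041),('strip',Z((231,350)),None,.032),('baynet',(319.3,118),0,.044)):
    P=atz(w,u,z)[:2]; print(n,'lat %.2f'%(P@ey*1000),'bay x along %.2f'%((P@ex-(x or 0))*1000))
print('tcp lat along',o['eef_pos'][:2]@ey*1000,o['eef_pos'][:2]@ex*1000)
# pack lateral in hand as seen: cap corners
for u in ((275,219),(353,219),(256,262),(374,262)): 
    P=atz(w,u,o['eef_pos'][2]+.03); print((P[:2]@ey-o['eef_pos'][:2]@ey)*1000,end=' ')
E
```

```text
t 28.67 pos [ 0.4491 -0.2121  0.189 ] xaz -100.74 z [-0.  0. -1.] q [ 0.69   0.267 -0.435  1.994  0.141  0.909 -1.577] F [-0.5  0.8 -2. ] w 0.453
front edge az -10.357474810081612 0.17204588625836584
left edge az -10.22436326130713 0.14453680175041023 [ 0.48286348 -0.17852205  0.032     ]
strip L az -10.750019106951356
strip R az -9.920587358389305
roof top lat -133.51 bay x along 570.15
roofnet lat -132.65 bay x along 569.66
stopnet lat -133.56 bay x along 569.43
stop lat -133.70 bay x along 569.16
guidesback lat -133.63 bay x along 569.09
guidesfront lat -133.51 bay x along 570.42
strip lat -133.47 bay x along 566.88
baynet lat -135.22 bay x along 570.19
tcp lat along -129.25924528967502 479.5381666750365
11.980413658762124 -14.639187934534142 19.44814352881949 -22.504949270747893
```

```bash
cat > ins.py <<'E'
from kin import *
AZ=-10.3; LAT=-.1326; ALONG=.5695
c=np.array([0,-.0086,-.0147])
a=np.radians(AZ);ex=np.array([np.cos(a),np.sin(a),0]);ey=np.array([-ex[1],ex[0],0]);ez=np.array([0,0,1.])
def tgt(x,h,pitch,lat=0):
    """TCP target for pack centre at bay x, height h above deck, contact end down by pitch deg"""
    M=pose(AZ-90,-22-pitch); C=ex*(ALONG+x)+ey*(LAT+lat)+ez*(.032+h)
    return C-M@c,M
def info(o):
    M=Rq(o['tool_rot']).as_matrix(); C=o['eef_pos']+M@c; d=C-ex*ALONG-ey*LAT
    z=M[:,2]; lean=np.degrees(np.arctan2(-(z@ex),-z[2])); h=np.degrees(np.arctan2(M[1,0],M[0,0]))+90
    print('pack centre bay x %.1f lat %.1f h %.1f pitch %.2f az %.2f roll %.2f'%((d@ex)*1000,(d@ey)*1000,(C[2]-.032)*1000,lean-22,h,np.degrees(np.arcsin(M[2,0]))))
def to(o,T,M):
    M0=Rq(o['tool_rot']).as_matrix(); 
    print('shift units',np.round(M0.T@(T-o['eef_pos'])/.12,3),'turn units',np.round(np.degrees(R.from_matrix(M0.T@M).as_rotvec())/4,3))
E
python3 - <<'E'
from ins import *
o=st(False); info(o)
p=fit(); q=np.array(o['q'])
for x,h,pi in ((-.06,.06,7),(-.04,.0193,7),(.004,.0193,7),(.004,.0125,0)):
    T,M=tgt(x,h,pi); r=ik(p,T,M,q,8);q=r[3]; print(x,np.round(T,4),np.round(r[1:3],4),np.round(q,2))
    for s in (.0,.004):
      for yy in (-.011,.011):
        P=T-s*M[:,2]+yy*M[:,1]; print('   tip x %.1f h %.1f'%((P@ex-ALONG)*1000,(P[2]-.032)*1000),end='')
    G=T-.019*M[:,2]-.054*M[:,2]
    for yy in(-.043,.043):
        P=G+yy*M[:,1]; print('   body x %.1f h %.1f'%((P@ex-ALONG)*1000,(P[2]-.032)*1000),end='')
    print()
T,M=tgt(-.06,.06,7); to(o,T,M)
E
```

```text
t 28.72 pos [ 0.4491 -0.2121  0.189 ] xaz -100.73 z [ 0.  0. -1.] q [ 0.69   0.267 -0.435  1.994  0.141  0.909 -1.577] F [-0.4 -1.  -1.3] w 0.453
pack centre bay x -81.1 lat 4.2 h 171.7 pitch -22.00 az -10.73 roll -0.00
fit res mm [np.float64(0.0), np.float64(0.0), np.float64(0.0), np.float64(0.0), np.float64(0.0), np.float64(0.0), np.float64(0.0), np.float64(0.0), np.float64(0.0), np.float64(0.0), np.float64(0.0), np.float64(0.0), np.float64(0.0), np.float64(0.0), np.float64(0.0), np.float64(0.0), np.float64(0.0), np.float64(0.0), np.float64(0.0)]
-0.06 [ 0.4632 -0.2189  0.0833] [0. 0.] [ 0.51  0.69 -0.32  1.69  0.23  1.31 -1.66]
   tip x -65.0 h 46.0   tip x -84.3 h 56.6   tip x -63.1 h 49.5   tip x -82.3 h 60.1   body x -1.6 h 94.3   body x -76.9 h 136.0
-0.04 [ 0.4828 -0.2225  0.0426] [0. 0.] [ 0.5   0.77 -0.31  1.65  0.24  1.27 -1.67]
   tip x -45.0 h 5.3   tip x -64.3 h 15.9   tip x -43.1 h 8.8   tip x -62.3 h 19.4   body x 18.4 h 53.6   body x -56.9 h 95.3
0.004 [ 0.5261 -0.2304  0.0426] [0. 0.] [ 0.47  0.83 -0.3   1.53  0.24  1.34 -1.66]
   tip x -1.0 h 5.3   tip x -20.3 h 15.9   tip x 0.9 h 8.8   tip x -18.3 h 19.4   body x 62.4 h 53.6   body x -12.9 h 95.3
0.004 [ 0.5273 -0.2306  0.0341] [0. 0.] [ 0.5   0.77 -0.32  1.62  0.26  1.18 -1.67]
   tip x 0.7 h -2.0   tip x -19.7 h 6.2   tip x 2.2 h 1.7   tip x -18.2 h 9.9   body x 57.7 h 53.7   body x -22.0 h 85.9
shift units [ 0.034 -0.126  0.881] turn units [-7.25   0.029 -0.106]
```

Call:
{"api": "apply_moves", "payload": {"moves": "1 0 0 0 -1 0 0;1 0 0 0 -1 0 0;1 0 0 0 -1 0 0;1 0 0 0 -1 0 0;1 0 0 0 -1 0 0;1 0 0 0 -1 0 0;1 0 0 0 -1 0 0;1 0 0 0 -0.25 0 -0.1;1 0 0 0 0 0 0"}}

```text
t: 29.47
eef_pos: [0.4498, -0.2118, 0.1879]
tool_rot: [-0.159, -0.621, 0.743, 0.194]
contact_force: [0.2, 0.8, -1.7]
gripper_width: 0.452
```

```bash
python3 - <<'E'
from ins import *
o=st(); info(o)
w=cam('wrist');save(w,'w22')
T,M=tgt(-.06,.05,7); to(o,T,M)
E
```

```text
t 29.47 pos [ 0.4498 -0.2118  0.1879] xaz -100.34 z [-0.477  0.091 -0.874] q [ 0.557  0.553 -0.382  1.668  0.192  1.472 -1.643] F [ 0.2  0.8 -1.7] w 0.452
pack centre bay x -74.5 lat 4.5 h 164.5 pitch 7.03 az -10.34 roll -0.26
shift units [ 0.043 -0.568  0.776] turn units [0.006 0.063 0.023]
```

View pics/w22.png

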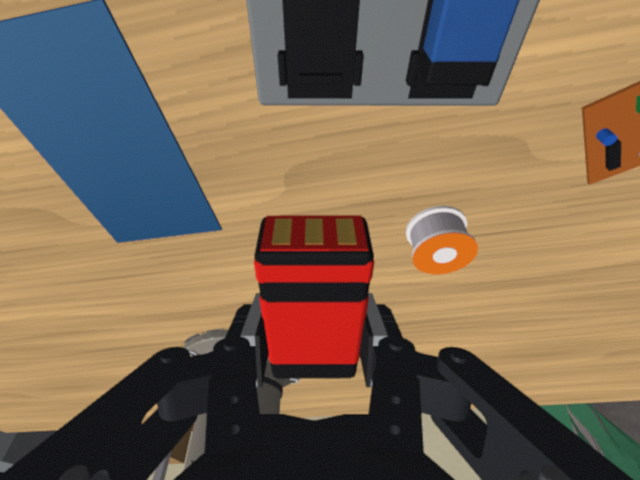

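Call:
{"api": "apply_moves", "payload": {"moves": "1 0.01 -0.1 0.15 0 0 0;1 0.01 -0.15 0.2 0 0 0;1 0.01 -0.15 0.2 0 0 0;1 0.01 -0.13 0.17 0 0 0;1 0 -0.04 0.06 0 0.06 0.02;1 0 0 0 0 0 0;1 0 0 0 0 0 0"}}

```text
t: 30.1
eef_pos: [0.4626, -0.219, 0.075]
tool_rot: [-0.16, -0.62, 0.744, 0.192]
contact_force: [0.2, 0.6, -2.2]
gripper_width: 0.455
```

```bash
python3 - <<'E'
from ins import *
o=st(); info(o)
w=cam('wrist');save(w,'w23')
T,M=tgt(-.04,.0195,7); to(o,T,M)
for n in ['roof_edge','stop_top','bay']:
    print(n,[(np.round(x['location'],1),round(x['score'],2)) for x in nets.spot_point(w,n)[:1]])
for n,X in (('roof',(.03,.030)),('stop',(-.04,.007)),('bay',(0,.012))): print(n,np.round(proj(w,ex*(ALONG+X[0])+ey*LAT+ez*(.032+X[1])),1))
E
```

```text
t 30.10 pos [ 0.4626 -0.219   0.075 ] xaz -100.35 z [-0.476  0.086 -0.875] q [ 0.536  0.71  -0.356  1.692  0.249  1.3   -1.682] F [ 0.2  0.6 -2.2] w 0.455
pack centre bay x -60.6 lat -0.2 h 51.7 pitch 6.94 az -10.35 roll 0.06
shift units [-0.002 -0.28   0.152] turn units [-0.014 -0.006 -0.018]
roof_edge [(array([308. ,  60.9]), 0.95)]
stop_top [(array([306.7, 204.7]), 0.72)]
bay []
roof [310.  61.]
stop [311.8 202.7]
bay [311.1 129.3]
```

View pics/w23.png

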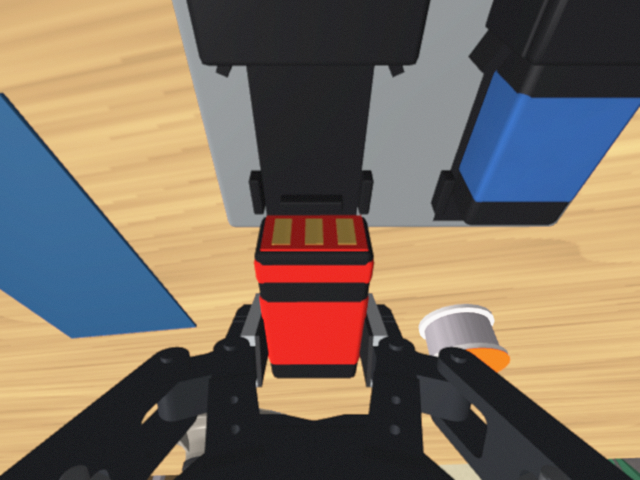

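```bash
python3 - <<'E'
from ins import *
o=st(False); info(o); w=cam('wrist'); print(w['fx'],w['cx'],w['cy'])
M=w['TW'][:3,:3]; C=w['TW'][:3,3]+M@c
# pack axes in world: contact dir, normal
pit=np.radians(7); pc=ex*np.cos(pit)-ez*np.sin(pit); pn=ex*np.sin(pit)+ez*np.cos(pit)
im=w['image'].copy()
for l in (.04,-.04):
  for n in (.012,-.012):
    for s in (-.02,.02):
      u=proj(w,C+pc*l+pn*n+ey*s); print(l,n,s,np.round(u,1)); cv2.circle(im,tuple(int(round(v)) for v in u),2,(0,255,0),-1)
cv2.imwrite('pics/w24.png',cv2.resize(im[190:390,230:400],None,fx=3,fy=3)[:,:,::-1])
V=np.linalg.inv(w['TW']@np.array(w['mount']));print('depth cap',(V@np.r_[C+pc*.04,1])[2],'depth roof',(V@np.r_[ex*(ALONG+.03)+ey*LAT+ez*.062,1])[2])
E
```

```text
t 30.30 pos [ 0.4634 -0.2194  0.0756] xaz -100.36 z [-0.475  0.085 -0.876] q [ 0.536  0.709 -0.356  1.691  0.249  1.3   -1.682] F [ 0.6 -0.4 -1.5] w 0.456
pack centre bay x -59.7 lat -0.4 h 52.3 pitch 6.83 az -10.36 roll 0.09
340.4175880595432 313.6582071329925 242.2959053699569
0.04 0.012 -0.02 [373.4 258. ]
0.04 0.012 0.02 [249.2 258.2]
0.04 -0.012 -0.02 [364.8 214.9]
0.04 -0.012 0.02 [258.5 215.1]
-0.04 0.012 -0.02 [354.7 383. ]
-0.04 0.012 0.02 [270.1 383.2]
-0.04 -0.012 -0.02 [350.5 339.4]
-0.04 -0.012 0.02 [274.5 339.5]
depth cap 0.11885726848133094 depth roof 0.09431837057356435
```

View pics/w24.png

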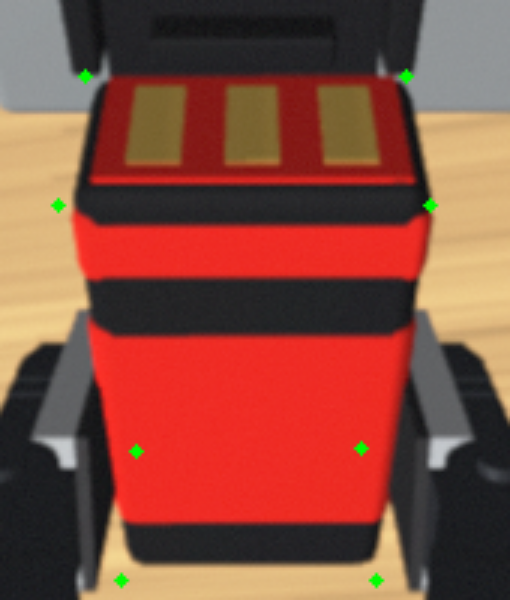

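```bash
sed -i 's/LAT=-.1326/LAT=-.13205/' ins.py; python3 - <<'E'
from ins import *
o=st(False); info(o)
T,M=tgt(-.035,.0205,7); to(o,T,M)
E
```

```text
t 30.35 pos [ 0.4633 -0.2193  0.0753] xaz -100.36 z [-0.475  0.085 -0.876] q [ 0.536  0.709 -0.356  1.691  0.249  1.299 -1.682] F [-0.1 -0.2 -0.3] w 0.452
pack centre bay x -59.8 lat -0.9 h 52.0 pitch 6.85 az -10.36 roll 0.09
shift units [-0.008 -0.308  0.13 ] turn units [-0.037 -0.012 -0.024]
```

```bash
python3 - <<'E'
from ins import *
o=st(False)
T,M=tgt(-.016,.028,7); to(o,T,M)
E
```

```text
t 30.35 pos [ 0.4633 -0.2193  0.0753] xaz -100.36 z [-0.475  0.085 -0.876] q [ 0.536  0.709 -0.356  1.691  0.249  1.299 -1.682] F [-0.1 -0.2 -0.3] w 0.452
shift units [-0.008 -0.416 -0.001] turn units [-0.037 -0.012 -0.024]
```

Call:
{"api": "apply_moves", "payload": {"moves": "1 -0.004 -0.08 0 0 0 0;1 -0.004 -0.1 0 0 0 0;1 0 -0.1 0 -0.04 0 -0.02;1 0 -0.08 0 0 0 0;1 0 -0.05 0 0 0 0;1 0 0 0 0 0 0;1 0 0 0 0 0 0"}}

```text
t: 30.93
eef_pos: [0.505, -0.2258, 0.0498]
tool_rot: [-0.162, -0.62, 0.743, 0.193]
contact_force: [-0.3, 0.0, -1.3]
gripper_width: 0.451
```

```bash
python3 - <<'E'
from ins import *
o=st(); info(o)
T,M=tgt(-.014,.0198,7); to(o,T,M)
w=cam('wrist');save(w,'w25');
s=cam('scene');cv2.imwrite('pics/s25.png',cv2.resize(s['image'][240:360,180:340],None,fx=4,fy=4,interpolation=cv2.INTER_CUBIC)[:,:,::-1])
E
```

```text
t 30.93 pos [ 0.505  -0.2258  0.0498] xaz -100.28 z [-0.48   0.087 -0.873] q [ 0.506  0.798 -0.343  1.582  0.26   1.325 -1.685] F [-0.3  0.  -1.3] w 0.451
pack centre bay x -17.6 lat 0.2 h 26.5 pitch 7.19 az -10.28 roll 0.01
shift units [ 0.002 -0.054  0.034] turn units [ 0.047 -0.004  0.003]
```

View pics/w25.png

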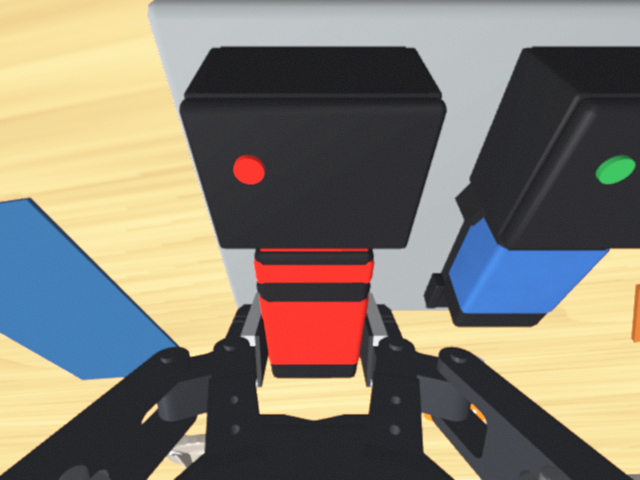

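View pics/s25.png

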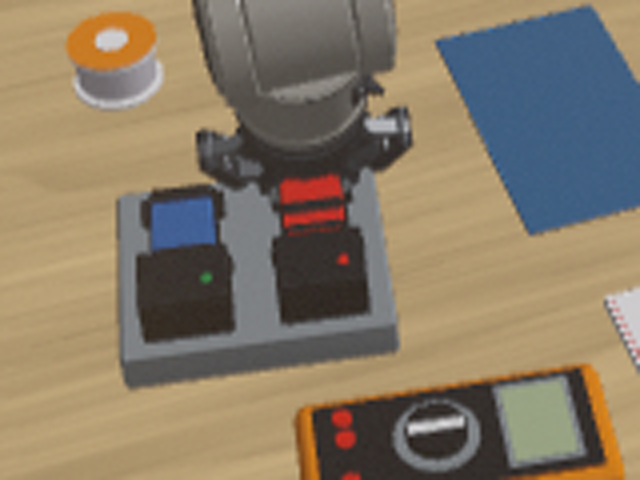

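Call:
{"api": "apply_moves", "payload": {"moves": "1 0.002 -0.027 0.017 0 0 0;1 0 -0.027 0.017 0 0 0;1 0 0 0 0 0 0;1 0 0 0 0 0 0"}}

```text
t: 31.37
eef_pos: [0.5084, -0.2267, 0.0431]
tool_rot: [-0.162, -0.62, 0.743, 0.193]
contact_force: [-0.2, 0.1, -2.3]
gripper_width: 0.457
```

```bash
python3 - <<'E'
from ins import *
o=st(); info(o)
T,M=tgt(-.004,.0192,7); to(o,T,M)
T,M=tgt(.005,.0192,7); to(o,T,M)
E
```

```text
t 31.37 pos [ 0.5084 -0.2267  0.0431] xaz -100.29 z [-0.48   0.087 -0.873] q [ 0.504  0.811 -0.341  1.574  0.263  1.321 -1.686] F [-0.2  0.1 -2.3] w 0.457
pack centre bay x -14.1 lat -0.1 h 19.8 pitch 7.19 az -10.29 roll 0.02
shift units [-0.001 -0.076 -0.037] turn units [ 0.047 -0.005  0.001]
shift units [-0.001 -0.142 -0.073] turn units [ 0.047 -0.005  0.001]
```

Free of contact; advance in small steps, watching the force.

Call:
{"api": "apply_moves", "payload": {"moves": "1 0 -0.019 -0.009 0 0 0;1 0 -0.019 -0.009 0 0 0;1 0 -0.019 -0.009 0 0 0;1 0 -0.019 -0.01 0 0 0;1 0 0 0 0 0 0"}}

```text
t: 31.78
eef_pos: [0.5182, -0.2285, 0.0429]
tool_rot: [-0.162, -0.62, 0.743, 0.194]
contact_force: [-3.4, 1.2, 1.3]
gripper_width: 0.451
```

```bash
python3 - <<'E'
from ins import *
o=st(); info(o); print(np.round([o['contact_force']@e for e in (ex,ey,ez)],1))
T,M=tgt(.005,.0192,7); to(o,T,M)
E
```

```text
t 31.78 pos [ 0.5182 -0.2285  0.0429] xaz -100.28 z [-0.481  0.087 -0.872] q [ 0.498  0.825 -0.339  1.546  0.263  1.336 -1.684] F [-3.4  1.2  1.3] w 0.451
pack centre bay x -4.1 lat -0.1 h 19.6 pitch 7.25 az -10.28 roll 0.03
[-3.5  0.6  1.3]
shift units [-0.001 -0.068 -0.034] turn units [ 0.063 -0.008  0.001]
```

Call:
{"api": "apply_moves", "payload": {"moves": "1 0 -0.018 -0.009 0 0 0;1 0 -0.018 -0.009 0 0 0;1 0 -0.018 -0.009 0 0 0;1 0 -0.016 -0.008 0 0 0;1 0 0 0 0 0 0"}}

```text
t: 32.2
eef_pos: [0.5272, -0.2302, 0.0427]
tool_rot: [-0.162, -0.62, 0.743, 0.194]
contact_force: [-6.8, 1.2, 4.2]
gripper_width: 0.456
```

```bash
python3 - <<'E'
from ins import *
o=st(); info(o); print(np.round([o['contact_force']@e for e in (ex,ey,ez)],1))
w=cam('wrist');save(w,'w26')
T,M=tgt(.0055,.0125,0); to(o,T,M)
E
```

```text
t 32.20 pos [ 0.5272 -0.2302  0.0427] xaz -100.28 z [-0.481  0.087 -0.872] q [ 0.492  0.837 -0.337  1.52   0.263  1.35  -1.683] F [-6.8  1.2  4.2] w 0.456
pack centre bay x 5.1 lat -0.1 h 19.3 pitch 7.28 az -10.28 roll 0.03
[-6.9 -0.1  4.2]
shift units [-0.001 -0.047  0.056] turn units [ 1.821e+00 -8.000e-03  1.000e-03]
```

View pics/w26.png

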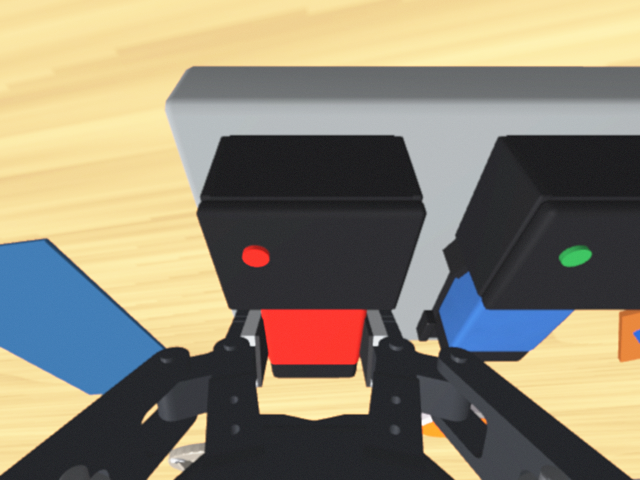

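Call:
{"api": "apply_moves", "payload": {"moves": "1 0 -0.012 0.013 0.45 0 0;1 0 -0.012 0.013 0.45 0 0;1 0 -0.012 0.013 0.45 0 0;1 0 0 0 0 0 0"}}

```text
t: 32.58
eef_pos: [0.5276, -0.2302, 0.0363]
tool_rot: [-0.133, -0.627, 0.751, 0.159]
contact_force: [-6.1, 1.1, -0.6]
gripper_width: 0.451
```

```bash
python3 - <<'E'
from ins import *
o=st(); info(o); print(np.round([o['contact_force']@e for e in (ex,ey,ez)],1))
T,M=tgt(.0045,.0125,0); to(o,T,M)
E
```

```text
t 32.58 pos [ 0.5276 -0.2302  0.0363] xaz -100.29 z [-0.398  0.072 -0.915] q [ 0.512  0.794 -0.348  1.593  0.275  1.228 -1.691] F [-6.1  1.1 -0.6] w 0.451
pack centre bay x 4.6 lat -0.1 h 14.2 pitch 1.87 az -10.29 roll 0.01
[-6.2 -0.  -0.6]
shift units [-0.001 -0.009  0.016] turn units [ 0.466 -0.004  0.001]
```

Call:
{"api": "apply_moves", "payload": {"moves": "1 0 -0.005 0.009 0.25 0 0;1 0 -0.004 0.008 0.22 0 0;1 0 0 0 0 0 0"}}

```text
t: 32.83
eef_pos: [0.5283, -0.2303, 0.0345]
tool_rot: [-0.122, -0.629, 0.754, 0.146]
contact_force: [-6.3, 1.3, 4.8]
gripper_width: 0.452
```

```bash
python3 - <<'E'
from ins import *
o=st(); info(o); print(np.round([o['contact_force']@e for e in (ex,ey,ez)],1))
w=cam('wrist');save(w,'w27');
s=cam('scene');cv2.imwrite('pics/s27.png',cv2.resize(s['image'][240:360,180:340],None,fx=4,fy=4,interpolation=cv2.INTER_CUBIC)[:,:,::-1])
E
```

```text
t 32.83 pos [ 0.5283 -0.2303  0.0345] xaz -100.28 z [-0.369  0.066 -0.927] q [ 0.518  0.78  -0.352  1.617  0.279  1.187 -1.694] F [-6.3  1.3  4.8] w 0.452
pack centre bay x 4.9 lat -0.1 h 12.9 pitch 0.00 az -10.28 roll 0.03
[-6.4  0.2  4.8]
```

View pics/w27.png

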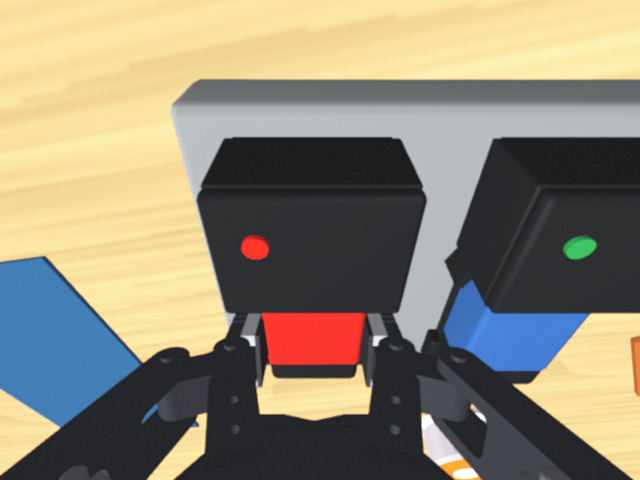

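Call:
{"api": "apply_moves", "payload": {"moves": "1 0 0.012 0.005 0 0 0;1 0 0.012 0.005 0 0 0;1 0 0.01 0.004 0 0 0;1 0 0 0 0 0 0"}}

```text
t: 33.27
eef_pos: [0.5261, -0.2299, 0.0345]
tool_rot: [-0.121, -0.629, 0.754, 0.145]
contact_force: [-0.4, -0.0, 6.1]
gripper_width: 0.454
```

```bash
python3 - <<'E'
from ins import *
o=st(); info(o); print(np.round([o['contact_force']@e for e in (ex,ey,ez)],1))
E
```

```text
t 33.27 pos [ 0.5261 -0.2299  0.0345] xaz -100.28 z [-0.365  0.066 -0.929] q [ 0.52   0.775 -0.353  1.626  0.28   1.179 -1.695] F [-0.4 -0.   6.1] w 0.454
pack centre bay x 2.7 lat -0.1 h 12.9 pitch -0.22 az -10.28 roll 0.03
[-0.4 -0.1  6.1]
```

Call:
{"api": "apply_moves", "payload": {"moves": "0.4 0 0 0 0 0 0;0 0 0 0 0 0 0;-0.2 0 0 0 0 0 0;-0.4 0 0 0 0 0 0;-0.4 0 0 0 0 0 0;-0.4 0 0.02 -0.05 0 0 0;-0.4 0 0.05 -0.12 0 0 0;-0.4 0 0.09 -0.22 0 0 0;-0.4 0 0.1 -0.25 0 0 0;-0.4 0 0.1 -0.25 0 0 0;-0.4 0 0 0 0 0 0"}}

```text
t: 34.18
eef_pos: [0.5288, -0.2304, 0.1568]
tool_rot: [-0.119, -0.63, 0.755, 0.141]
contact_force: [1.4, -0.8, 1.1]
gripper_width: 0.702
```

```bash
python3 - <<'E'
from ins import *
o=st()
w=cam('wrist');save(w,'w28')
s=cam('scene');cv2.imwrite('pics/s28.png',cv2.resize(s['image'][240:360,180:340],None,fx=4,fy=4,interpolation=cv2.INTER_CUBIC)[:,:,::-1])
b=cam('top');save(b,'t28')
E
```

```text
t 34.18 pos [ 0.5288 -0.2304  0.1568] xaz -100.30 z [-0.357  0.063 -0.932] q [ 0.538  0.627 -0.379  1.571  0.227  1.364 -1.657] F [ 1.4 -0.8  1.1] w 0.702
```

View pics/w28.png

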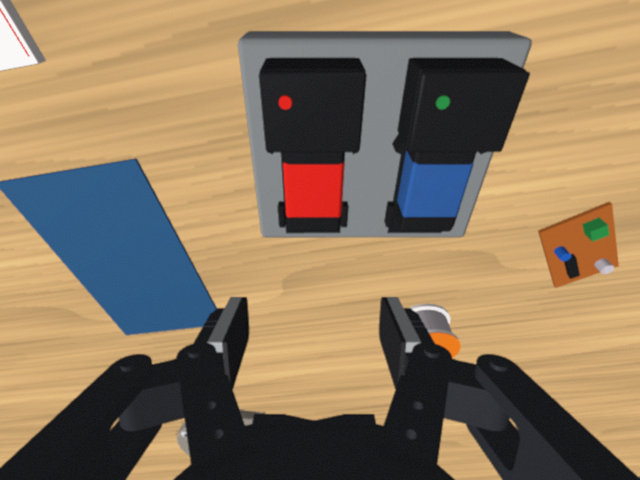

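View pics/s28.png

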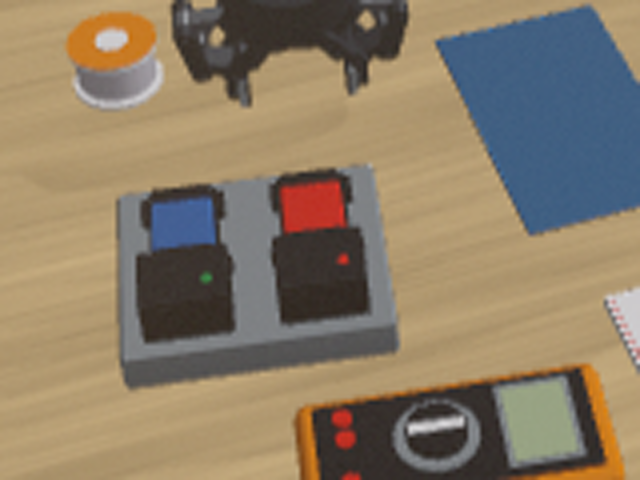

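```bash
python3 - <<'E'
from ins import *
w=cam('wrist')
cv2.imwrite('pics/w29.png',cv2.resize(w['image'][20:250,230:540],None,fx=2.5,fy=2.5,interpolation=cv2.INTER_CUBIC)[:,:,::-1])
b=cam('top'); cv2.imwrite('pics/t29.png',cv2.resize(b['image'][150:330,70:470],None,fx=2,fy=2,interpolation=cv2.INTER_CUBIC)[:,:,::-1])
st(False)
E
```

```text
t 34.43 pos [ 0.5243 -0.2296  0.1486] xaz -100.28 z [-0.368  0.067 -0.927] q [ 0.537  0.636 -0.377  1.579  0.228  1.359 -1.658] F [-0.1 -0.1 -0. ] w 0.699
```

View pics/w29.png

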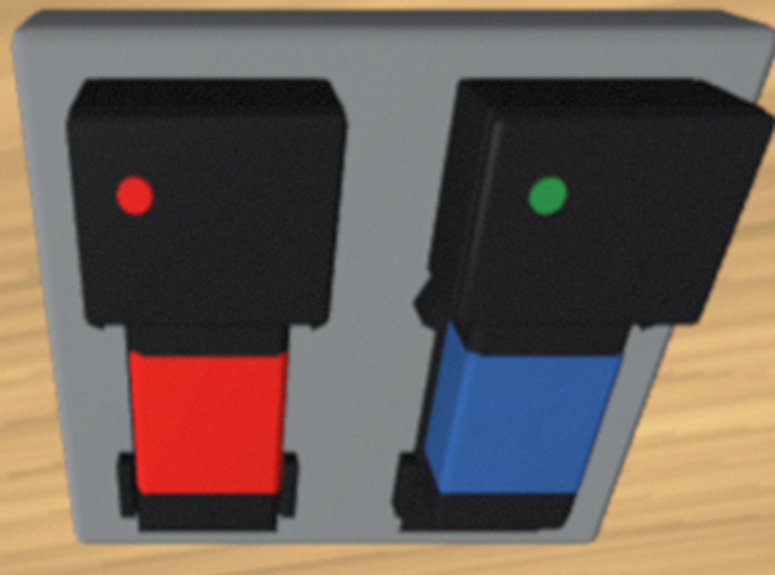

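View pics/t29.png

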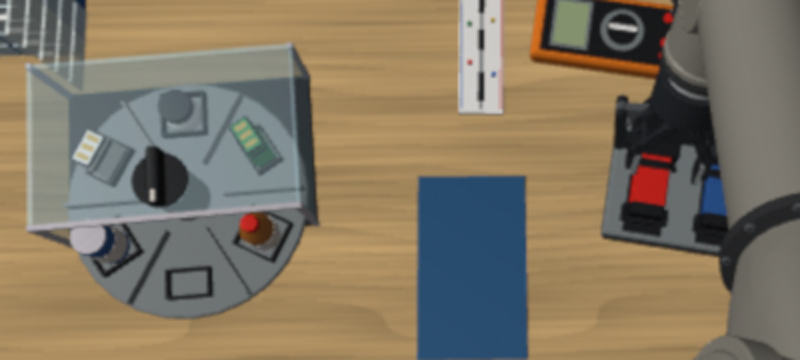

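Call:
{"api": "apply_moves", "payload": {"moves": "-0.4 0 0.1 -0.2 0 0 0;-0.4 0 0.1 -0.25 0 0 0;-0.4 0 0.1 -0.25 0 0 0;-0.4 0 0 0 0 0 0;-0.4 0 0 0 0 0 0;-0.4 0 0 0 0 0 0"}}

```text
t: 34.93
eef_pos: [0.5223, -0.2292, 0.2392]
tool_rot: [-0.122, -0.629, 0.754, 0.146]
contact_force: [-0.3, 0.5, -0.2]
gripper_width: 0.7
```

```bash
python3 - <<'E'
from ins import *
w=cam('wrist')
cv2.imwrite('pics/w30.png',w['image'][:,:,::-1])
st(False); print(bot.hand_in())
E
```

```text
t 34.98 pos [ 0.522  -0.2291  0.2387] xaz -100.28 z [-0.37   0.067 -0.927] q [ 0.545  0.546 -0.388  1.509  0.195  1.513 -1.63 ] F [ 0.2  0.3 -0.4] w 0.703
the job is handed in; nothing more can be done
None
```

View pics/w30.png

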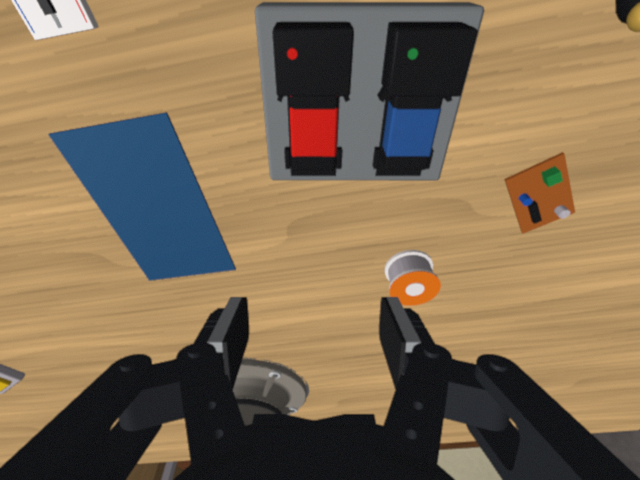

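The red pack is seated in the free bay of the charger, and the job was handed in at 35.0 s of the 72 s allowed.

I turned the organiser by its knob about 143° until the red pack stood in the middle of the open front, then lifted it straight out. I stood it upright on the mat and re-gripped it from the side. Then I slid it tilted 7° under the charger housing, pushed the sprung block about 12 mm, lowered the plain end behind the stop, eased it back and let go.

- **Seating:** when I eased the pack back against the stop, the spring force on the gripper fell from 6.4 N to 0.4 N, so the stop is carrying it. After release the red sleeve lines up exactly with the blue pack's in the wrist picture.
- **Surroundings:** in the pictures the green and white packs, the flux bottle and the spray can stand in their compartments, and the parts of the bench in view looked untouched. I did not look at every item individually. The gripper was clear of everything when I handed in.
- **Disagreement:** the arm's pose put the seated pack 2.7 mm further along the bay than my camera estimate of its seated position. I take this as camera calibration error, because both the force and the pictures show it against the stop.

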